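Hang the brush bar up to dry by its slot

TASK

Take the bar of rinsed brushes out of the rinse trough by its black grip and hang it up to dry on the drying stand: slide its open slot sideways over the headed stud, by feel, until the stud meets the slot's closed end, then let the bar down so that the stud seats fully in the notch above, and let go so that it hangs level. Be gentle: use no more than light fingertip pressure of the bar against the stud, do not shove the stand, and leave the other things on the table alone.

Things in the scene. Friction and masses are not known exactly. Their poses are not given: they have to be found in the camera images.
- brush_bar: Brush bar: flat aluminium plate 5 mm thick (its x) with 4 brushes hung tip-down; 0.2 to 0.4 kg. y runs along the bar, z up. Origin: where the stud's centre lies when fully seated, in the notch of an L-shaped slot. In mm from it: bar y -130 to 130, z -60 to -30; panel above it y -36 to 36, z -30 to 30; notch 11 wide (y -5.5 to 5.5), its top at z 4. Starts upright in the trough's forks.
- slot_throat (a point): Inner end of the slot's level throat, 10.5 mm under the bar's origin (its axes as the bar's). The throat is 11 mm high (5.5 mm up and down from here) and runs from the closed end at y +5.5 to the open mouth at y -36. The notch rises from its inner end. So the bar is moved towards its own -y until the stud meets the closed end, then let down 9 to 12 mm until the stud bears on the notch's top.
- slot_mouth (a point): Open mouth of the slot at the panel's -y edge, 36 mm (y) from the throat's inner end and at its height; flared here to 21 mm high, narrowing to 11 mm over 8 mm. Outside the mouth (farther along -y) nothing of the bar stands higher than 19.5 mm below this point.
- brush_tips (a point): Level of the brush tips, under the bar's middle, 175 mm under its origin. The brushes are at y -90, -48, 48 and 90 mm and at most 18 mm thick. At the start 20 mm above the table.
- bar_grip (a point): Centre of the bar's black T-grip, 56 mm above the bar's origin: a block set crosswise on the bar, 20 mm wide (bar's y), 60 mm long (x) and 28 mm high. Pinch it from above across its 20 mm, the fingers closing along the bar's y.
- trough: Empty white enamelled rinse trough, fixed: 110 (x) by 248 (y) by 70 mm high, origin at the centre of its underside. Its ends (y -121, 121) rise as uprights to 135 mm, where the bar's underside rests between fork prongs 8 mm apart and 20 mm high; the bar's axes lie along the trough's. Raise the brush tips over the 70 mm rim before moving sideways.
- stand: Drying stand, loose on the table, 4 kg: steel base 150 (x) by 280 (y) by 14 mm, origin at the centre of its underside; posts at x -46, y -125 and 125 mm carry a level aluminium T-track, 24 deep, 30 high, 300 long (y), front face at x -36 mm, top at z 240 mm. One steel stud stands out of it along the stand's +x (away from the robot) at z 225 mm.
- track_mid (a point): Point 36 mm out (+x) from the middle of the T-track's face, 225 mm high; axes as the stand's. The stud lies along x at this height but is clamped anywhere from 25 mm left to 25 mm right (y) of this point: find it by touch or sight. Its neck, 8 mm thick and 10 mm long (x -5 to 5), lies between a 16 mm shoulder and an 18 mm round head (x 5 to 10). The hung plate is on the neck, y along the track.
- ink_jar: Bystander: glass ink jar, 52 mm across, 65 mm high; origin under its centre.
- cup: Bystander: yellow plastic cup, 72 mm across, 85 mm high; origin under its centre.
- tape_roll: Bystander: roll of paper tape lying flat, 60 mm across, 24 mm high; origin under its centre.
- paperweight: Bystander: marble paperweight bar, 35 by 120 by 22 mm; origin under its centre.

How it is judged:
By the outcome, as a careful person would: the job done as asked, in the order asked, and still so for the second after the job is handed in, with the robot touching nothing.
It also fails if it takes over 59 s, if anything falls off the work surface, if the arm or the gripper's body presses on something with over 40 N, if the wrist force passes 120 N, or if a joint passes its speed limit or range.

ROBOT

A 7-joint arm with a two-finger parallel gripper is mounted at the origin on the work surface. World frame = base frame: x ahead of the robot, y to its left, z up, the work surface at z = 0. Lengths are in m, angles in rad, forces in N, time in s.
With the tool pointing down it reaches from about 0.425 to 1.025 m from the base axis. Payload 9.4 kg.
Tool frame: the origin (TCP) lies at the very end of the fingers, on their centre line; the grasp point (between the pads) lies 19 mm behind it; x points along the fingers, y is the direction in which the jaws open and shut, and the axes are right-handed (so a half turn about x gives the same grasp; the last joint's range is limited). The gripper opens to 85 mm and grips with 20 to 120 N. Pads are 22 mm wide; open, the fingers measure 114 mm over their backs; the gripper's body (76 mm by 85 mm) begins 54 mm behind the grasp point. The pads swing forward as they close: fully open they stand 13 mm farther back than shut.
Start: joints at [1.234, 0.599, -0.003, 1.599, 0.002, 0.943, -0.08], TCP at [0.186, -0.701, 0.195] pointing down, gripper open.
Joint ranges: [-2.57, 2.57], [-0.35, 1.97], [-1.29, 1.29], [0.11, 2.56], [-1.05, 4.19], [0.11, 1.86], [-2.63, 2.63]. Speed limits (rad/s): [2.22, 2.22, 3.01, 3.01, 3.14, 3.14, 3.14].

INTERFACE

Orientations are given as a rotation vector (axis times angle).
In Python, from station import r, eyes gives the robot as it stands.
- The arm moves only by the tool jog_arm, never from a script. Its argument "commands" is a list of rows, each a list of 7 numbers: the turn, a rotation vector about the world's x, y, z in rad, then the shift along the world's x, y, z in cm, then the opening, from 0 (shut) to 1 (fully open). In form: [[ax, ay, az, x, y, z, jaw], ...]. A call has 1 to 12 rows; each row shifts and turns the pose as measured when the row begins; what a row does not reach is not made up. A row lasts 1/10 s, in which the tool goes at most 50 mm and 8.59 degrees, less where a joint would pass 70% of its speed; a pose out of reach is approached as far as the arm can. A call is refused whole if a number of a shift passes 5 or a number of a turn 0.15, either way. A call with a gripper value outside its range is refused whole. The fingers move at their own pace and stop on an object; "grip_force" is the grip in N (left out, the last holds). Time passes only in rows, so rows that do not move let the fingers close. It gives the time, the measured TCP pose, the force and the opening at its end, in the units of the state.
- r.sense(): the state, without advancing time (a new reading comes with each control period).
- eyes.grab_frame(name): name is "scene" or "top" or "wrist"; returns the picture (400x640x3 uint8, red, green, blue); there is no depth.
- eyes.camera_model(name): a dict with "intrinsics" (3x3 intrinsics, pixels), "k1" (the pictures are not rectified: a ray, as slopes to the right and down, at radius r is drawn at 1 + k1 r^2 times it, then the intrinsics apply), "R" (3x3) and "t" (3): a world point X has camera coordinates R X + t. Camera axes: x right, y down, z forward; pixel columns grow to the right and rows downward; lengths in m; the calibration is good to about 2 mm. A picture is of the moment at which its call begins: read the wrist's pose just before it. camera_model takes no time and is no camera call; for the wrist camera it gives the pose at the moment of the call.
- r.hand_in(): hands the job in, once; it reports no verdict.
The state is a dict: "time_s": time; "joints": joint angles; "qd": joint speeds; "effort": joint torques, N m; "ee_pos": TCP position; "eef_rot": TCP orientation; "force": force on the tool from outside, world axes, zero at the start; "ft_torque": the same for the moment, N m; "grip_width": finger opening in m.
Only numpy, scipy, OpenCV 4.12 (cv2) and the standard library are available. Lean on these libraries where they do the work, as an engineer would, in place of code of your own. Each camera call takes 0.05 s, during which the arm holds its last target.

## Working session

There is one attempt and no reset: what is moved stays moved. The work goes in short steps, Python scripts to look and compute and a tool call to move; the robot and the scene stay as the last step left them, time stands still between calls to the robot, and variables do not carry over. Pictures are saved under pics/ and viewed, and the job is handed in when it is done.

Besides the shell and the picture viewer there is one more tool, called after ">>>" as name(argument=value, ...), one argument or row to a line, values as JSON. jog_arm: Moves the arm, as the interface text tells. Its arguments: {"type":"object","properties":{"commands":{"type":"array","items":{"type":"array","items":{"type":"number"}}},"grip_force":{"type":"number"}},"required":["commands"]}

```bash
mkdir -p pics; ls; python3 - <<'E'
from station import r, eyes
import cv2
s=r.sense()
for k,v in s.items(): print(k,v)
for n in ["scene","top"]:
    im=eyes.grab_frame(n); cv2.imwrite(f"pics/{n}0.png",im[:,:,::-1])
    m=eyes.camera_model(n); print(n,m)
E
```

```text
pics
time_s 0.0
joints [ 1.2342948   0.60016503 -0.00254183  1.60010593  0.00177545  0.94288643
 -0.07978372]
qd [-0.00025791 -0.00147243 -0.00018541 -0.00017057 -0.0001581   0.00010915
  0.00085985]
effort [ 1.41113119e-04 -7.76442504e+01  1.56431437e+00 -2.58008444e+01
  1.22114804e-02  8.76457634e-03  2.72570497e-05]
ee_pos [ 0.18609857 -0.70017734  0.19379673]
eef_rot [ 2.08314146  0.27384699 -2.0838241 ]
force [-0.51856953  0.77027453 -0.43940292]
ft_torque [-0.00055716 -0.01478271  0.0079681 ]
grip_width 0.08504310335730023
scene {'intrinsics': array([[424.16866473,   0.        , 320.61928168],
       [  0.        , 424.16866473, 198.35273166],
       [  0.        ,   0.        ,   1.        ]]), 'k1': -0.11214752891367633, 'R': array([[-0.58515956,  0.81087157, -0.00869372],
       [ 0.51932533,  0.36649036, -0.77200131],
       [-0.62280775, -0.45625882, -0.63556148]]), 't': array([ 0.35623969, -0.162952  ,  1.23841604])}
top {'intrinsics': array([[478.67869826,   0.        , 324.58029867],
       [  0.        , 478.67869826, 200.29263445],
       [  0.        ,   0.        ,   1.        ]]), 'k1': 0.05094143773746525, 'R': array([[ 0.01931915, -0.99938952,  0.02910941],
       [-0.99468418, -0.02215724, -0.10056057],
       [ 0.10114417, -0.02701192, -0.99450501]]), 't': array([-0.05463392,  0.56603554,  1.29644131])}
```

View pics/scene0.png

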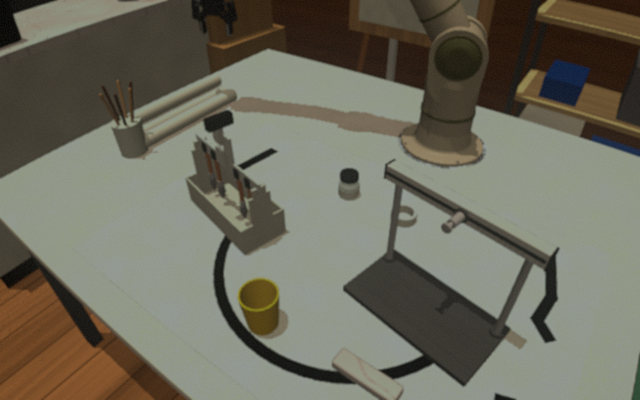

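View pics/top0.png

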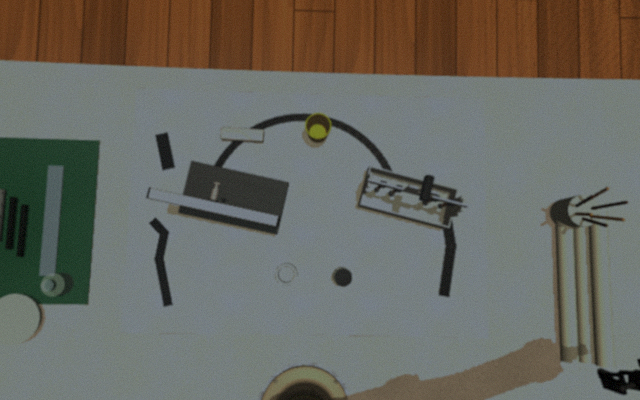

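```bash
cat > h.py <<'E'
import numpy as np, cv2
from station import r, eyes
def enh(im,g=0.6): return (255*(im/255.)**g).astype(np.uint8)
def crop(im,x0,x1,y0,y1,s,fn):
    c=enh(im[y0:y1,x0:x1]); c=cv2.resize(c,None,fx=s,fy=s,interpolation=cv2.INTER_CUBIC)
    cv2.imwrite(fn,c[:,:,::-1])
def ray(m,u,v):
    K=m["intrinsics"];xd=(u-K[0,2])/K[0,0];yd=(v-K[1,2])/K[1,1]
    rd=np.hypot(xd,yd);rr=rd
    for _ in range(30): rr=rd/(1+m["k1"]*rr**2)
    f=rr/rd if rd>0 else 1
    d=m["R"].T@np.array([xd*f,yd*f,1]); c=-m["R"].T@m["t"]
    return c,d
def onz(m,u,v,z):
    c,d=ray(m,u,v); return c+d*(z-c[2])/d[2]
def proj(m,X):
    X=np.atleast_2d(X); p=X@m["R"].T+m["t"]; a=p[:,:2]/p[:,2:]
    r2=(a**2).sum(1,keepdims=True); a=a*(1+m["k1"]*r2); K=m["intrinsics"]
    return np.c_[a[:,0]*K[0,0]+K[0,2],a[:,1]*K[1,1]+K[1,2]]
E
python3 - <<'E'
from h import *
t=cv2.imread("pics/top0.png")[:,:,::-1]; s=cv2.imread("pics/scene0.png")[:,:,::-1]
crop(t,345,475,155,240,6,"pics/t_tr.png"); crop(t,140,300,150,245,5,"pics/t_st.png")
crop(s,180,290,100,250,4,"pics/s_tr.png"); crop(s,340,560,150,380,3,"pics/s_st.png")
E
```

```text
(no output)
```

View pics/t_tr.png

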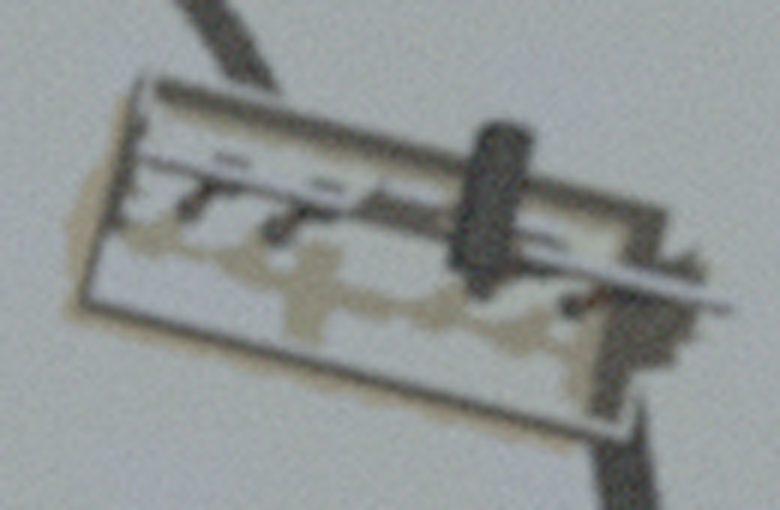

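View pics/t_st.png

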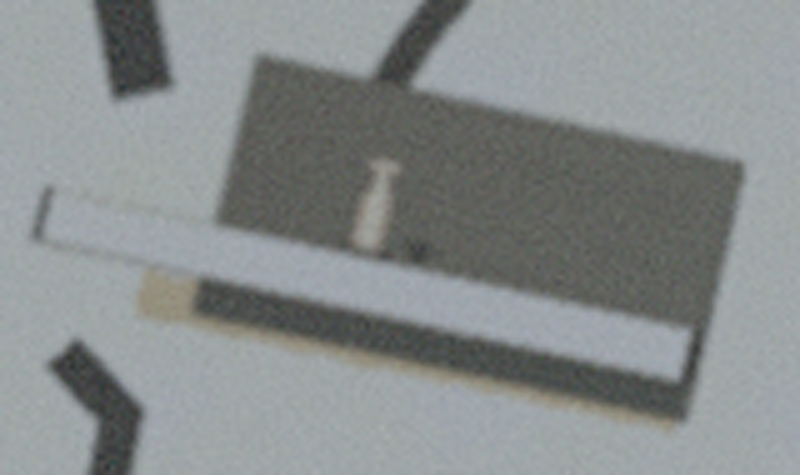

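View pics/s_tr.png

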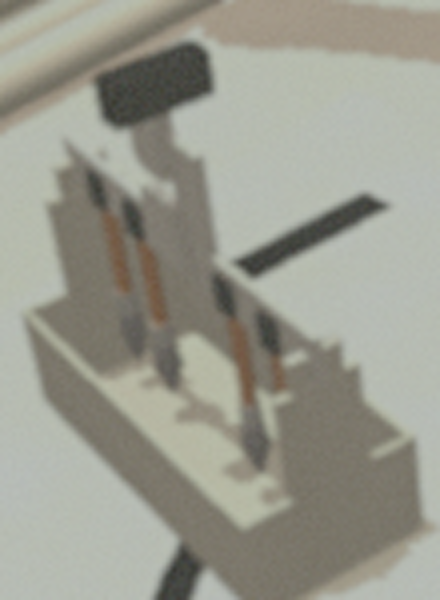

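View pics/s_st.png

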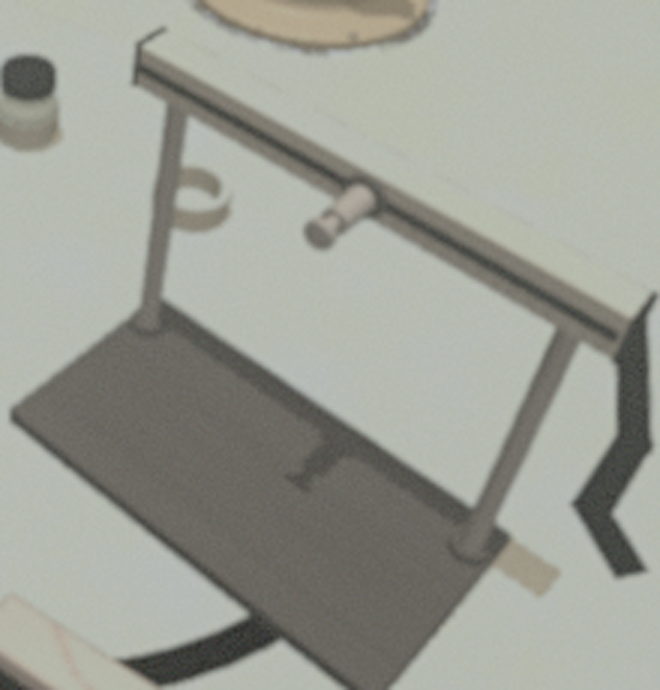

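```bash
cat > fit.py <<'E'
from h import *
from scipy.optimize import least_squares
mt=eyes.camera_model("top");ms=eyes.camera_model("scene")
T=lambda u,v,x0,y0,s:((u+.5)/s-.5+x0,(v+.5)/s-.5+y0)
def fit(obs,x0):
    def res(p):
        c,s=np.cos(p[2]),np.sin(p[2]);o=[]
        for m,uv,X in obs:
            W=[p[0]+c*X[0]-s*X[1],p[1]+s*X[0]+c*X[1],X[2]]
            o+=list(proj(m,W)[0]-uv)
        return np.array(o)
    r_=least_squares(res,x0,loss="soft_l1"); return r_.x,res(r_.x).reshape(-1,2)
E
python3 - <<'E'
from fit import *
a=lambda u,v:T(u,v,140,150,5); b=lambda u,v:T(u,v,340,150,3)
tx0,tx1=-.060,-.036
obs=[(mt,a(262,57),(.075,.14,.014)),(mt,a(742,163),(.075,-.14,.014)),
(mt,a(50,190),(tx1,.15,.24)),(mt,a(38,240),(tx0,.15,.24)),(mt,a(692,328),(tx1,-.15,.24)),(mt,a(682,382),(tx0,-.15,.24)),
(ms,b(12,413),(.075,-.14,.014)),(ms,b(140,50),(tx1,-.15,.24)),(ms,b(165,30),(tx0,-.15,.24)),(ms,b(618,335),(tx1,.15,.24)),(ms,b(652,298),(tx0,.15,.24)),(ms,b(616,357),(tx1,.15,.21))]
p,e=fit(obs,[.6,.2,-.2]);print("stand",p,np.degrees(p[2]));print(e.round(1).tolist())
# stud head end center: stand x=10, z .225
c,s=np.cos(p[2]),np.sin(p[2])
for y in (-.02,0,.02):
  for m,n in((mt,"top"),(ms,"sc")):
    W=[p[0]+c*.010-s*y,p[1]+s*.010+c*y,.225]; print(n,y,proj(m,W)[0])
print("stud head obs top",a(384,162),"scene",b(318,236))
a=lambda u,v:T(u,v,345,155,6); b=lambda u,v:T(u,v,180,100,4)
obs=[(mt,a(140,75),(.055,.124,.07)),(mt,a(663,208),(.055,-.124,.07)),(mt,a(632,440),(-.055,-.124,.07)),(mt,a(83,302),(-.055,.124,.07)),
(ms,b(247,528),(.055,.124,.07)),(ms,b(415,440),(-.055,.124,.07)),(ms,b(28,315),(.055,-.124,.07))]
p,e=fit(obs,[.6,-.2,-.2]);print("trough",p,np.degrees(p[2]));print(e.round(1).tolist())
c,s=np.cos(p[2]),np.sin(p[2])
for X in ((0,0,.251),(0,-.13,.165),(0,.13,.165),(0,-.036,.225),(0,.036,.225)):
    W=[p[0]+c*X[0]-s*X[1],p[1]+s*X[0]+c*X[1],X[2]]
    q=proj(mt,W)[0];w=proj(ms,W)[0]; print(X,W,(q-[345,155])*6,(w-[180,100])*4)
E
```

```text
stand [ 0.5727545   0.21094996 -0.19586061] -11.221986221951882
[[-1.7, -1.1], [0.5, -0.6], [-0.1, -0.3], [-0.4, -0.1], [-0.4, 0.1], [-0.7, -0.5], [-1.5, -1.5], [-0.2, -1.4], [0.2, -0.1], [4.6, -5.4], [0.2, -1.9], [-1.8, 1.6]]
top -0.02 [228.23496378 184.79484   ]
sc -0.02 [430.41741216 219.94071409]
top 0 [219.86267201 182.95176106]
sc 0 [441.15843873 226.3576804 ]
top 0.02 [211.47832698 181.10621067]
sc 0.02 [452.21901125 232.97549803]
stud head obs top (216.4, 182.0) scene (445.6666666666667, 228.33333333333331)
trough [ 0.5779605  -0.26639238 -0.23517822] -13.47471918442684
[[0.5, -1.6], [2.2, -0.6], [-1.8, 0.1], [0.0, -0.3], [0.5, 0.2], [1.8, -1.2], [-0.5, -1.2]]
(0, 0, 0.251) [np.float64(0.5779604965290017), np.float64(-0.2663923752805483), 0.251] [472.76165664 198.81468512] [162.52477217  85.27105992]
(0, -0.13, 0.165) [np.float64(0.5476683776600442), np.float64(-0.39281384313482115), 0.165] [728.04260929 303.98888701] [ 72.33128905 134.91667073]
(0, 0.13, 0.165) [np.float64(0.6082526153979593), np.float64(-0.13997090742627546), 0.165] [121.73429003 145.85781742] [325.45848389 340.16411305]
(0, -0.036, 0.225) [np.float64(0.5695719097652904), np.float64(-0.3014013971478854), 0.225] [545.69116312 230.12430899] [135.42986983 104.15671084]
(0, 0.036, 0.225) [np.float64(0.5863490832927131), np.float64(-0.23138335341321123), 0.225] [368.97473069 184.07421942] [206.86871493 157.71871922]
```

```bash
cat >> h.py <<'E'
from scipy.spatial.transform import Rotation as Ro
def st(tag=""):
    s=r.sense(); Rm=Ro.from_rotvec(s["eef_rot"]).as_matrix()
    yw=np.degrees(np.arctan2(Rm[1,1],Rm[0,1])); tilt=Rm[:,0]
    print(tag,"t %.2f"%s["time_s"],"p",(s["ee_pos"]*100).round(2),"yaw_y %.2f"%yw,"x",tilt.round(4),"F",s["force"].round(2),"M",s["ft_torque"].round(3),"w %.4f"%s["grip_width"]); return s
E
python3 - <<'E'
from h import *
s=st();print(Ro.from_rotvec(s["eef_rot"]).as_matrix().round(3))
m=eyes.camera_model("wrist");print(m, -m["R"].T@m["t"]-s["ee_pos"], s["joints"])
E
```

```text
t 0.10 p [ 18.61 -70.02  19.39] yaw_y -75.12 x [-5.0e-04  1.3e-03 -1.0e+00] F [ 0.08  0.19 -0.15] M [ 0.03   0.019 -0.031] w 0.0854
[[-0.001  0.257 -0.966]
 [ 0.001 -0.966 -0.257]
 [-1.    -0.001  0.   ]]
{'intrinsics': array([[299.44867648,   0.        , 318.23338464],
       [  0.        , 299.44867648, 197.72092446],
       [  0.        ,   0.        ,   1.        ]]), 'k1': -0.0301622876897907, 'R': array([[ 0.2567672 , -0.96647195, -0.00160426],
       [-0.93284307, -0.24826624,  0.26108942],
       [-0.25273388, -0.06554268, -0.96531329]]), 't': array([-0.72429159, -0.03482877,  0.37895847])} [0.06319178 0.01641757 0.17984558] [ 1.23431112  0.60004709 -0.00250507  1.60005809  0.00181504  0.94287355
 -0.07984778]
```

>>> jog_arm(
  commands=[
    [0,0,-0.1,0,0,5,1],
    [0,0,-0.1,0.5,0.5,4.8,1],
    [0,0,-0.1,1.5,1.5,4.5,1],
    [0,0,-0.1,3,3,2,1],
    [0,0,-0.096,3.3,3.6,1,1],
    [0,0,0,3.3,3.6,0.5,1],
    [0,0,0,3.3,3.6,0,1],
    [0,0,0,3.3,3.6,0,1],
    [0,0,0,3.3,3.6,0,1],
    [0,0,0,3.3,3.6,0,1],
    [0,0,0,3.3,3.6,0,1],
    [0,0,0,3.3,3.6,0,1],
  ],
)

```text
time_s: 1.3
ee_pos: [0.4972, -0.353, 0.3732]
eef_rot: [-2.072, 0.274, 2.072]
force: [0.0, -0.7, 0.3]
grip_width: 0.0856
```

```bash
python3 - <<'E'
from h import *
s=st()
m=eyes.camera_model("wrist")
im=eyes.grab_frame("wrist");cv2.imwrite("pics/w1.png",enh(im)[:,:,::-1])
E
```

```text
t 1.30 p [ 49.72 -35.3   37.32] yaw_y -105.58 x [ 0.0013  0.0088 -1.    ] F [ 0.01 -0.73  0.35] M [-0.096 -0.047 -0.052] w 0.0856
```

View pics/w1.png

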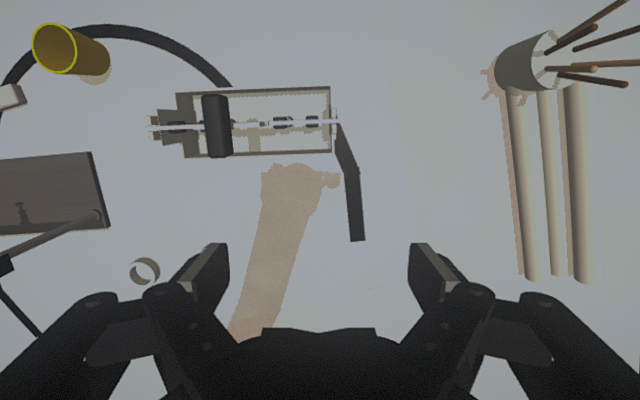

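>>> jog_arm(
  commands=[
    [0,0,0.035,2.7,2.9,-1,1],
    [0,0,0,2.7,2.9,-1,1],
    [0,0,0,2.7,2.9,-1,1],
    [0,0,0,0,0,0,1],
    [0,0,0,0,0,0,1],
  ],
)

```text
time_s: 1.85
ee_pos: [0.5864, -0.2527, 0.3408]
eef_rot: [-2.099, 0.214, 2.1]
force: [-0.6, -0.4, 0.9]
grip_width: 0.0856
```

```bash
python3 - <<'E'
from h import *
s=st()
m=eyes.camera_model("wrist")
import pickle;pickle.dump(m,open("w2.pkl","wb"))
im=eyes.grab_frame("wrist");cv2.imwrite("pics/w2.png",enh(im)[:,:,::-1])
p=[.578,-.2664,.251];print(proj(m,[p,[.578,-.2664,.265],s["ee_pos"]]))
E
```

```text
t 1.85 p [ 58.64 -25.27  34.08] yaw_y -102.49 x [ 0.0013  0.0153 -0.9999] F [-0.58 -0.36  0.85] M [-0.024  0.062 -0.047] w 0.0856
[[335.55299942 195.21354372]
 [336.19436103 199.24596293]
 [317.5630696  223.05879677]]
```

View pics/w2.png

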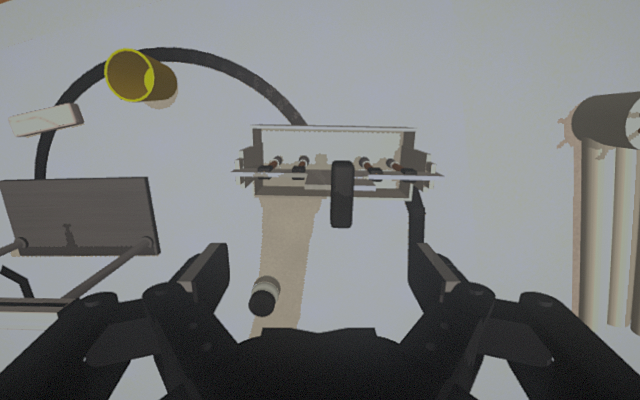

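```bash
python3 - <<'E'
from h import *
im=cv2.imread("pics/w2.png")[:,:,::-1]
c=cv2.resize(im[120:240,225:450],None,fx=3.5,fy=3.5,interpolation=cv2.INTER_CUBIC);cv2.imwrite("pics/w2c.png",c[:,:,::-1])
E
```

```text
(no output)
```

View pics/w2c.png

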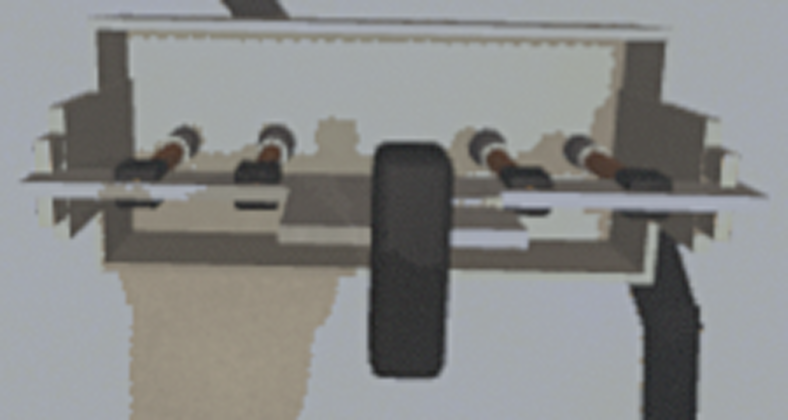

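```bash
python3 - <<'E'
from fit import *
import pickle
m=pickle.load(open("w2.pkl","rb")); b=lambda u,v:T(u,v,225,120,3.5)
obs=[(m,b(278,234),(0,.036,.225)),(m,b(528,239),(0,-.036,.225)),
(m,b(368,377),(-.03,.01,.265)),(m,b(445,378),(-.03,-.01,.265)),
(m,b(24,181),(0.00,.13,.165)),(m,b(768,198),(0.00,-.13,.165))]
p,e=fit(obs,[.578,-.266,-.23]);print("bar",p,np.degrees(p[2]));print((e*3.5).round(1).tolist())
for i in range(6):
    q,_=fit(obs[:i]+obs[i+1:],p); print(i,(q-p).round(4))
b=lambda u,v:T(u,v,345,155,6);  mt=eyes.camera_model("top")
c,s=np.cos(p[2]),np.sin(p[2])
W=[[p[0]+c*X[0]-s*X[1],p[1]+s*X[0]+c*X[1],X[2]] for X in ((0,0,.265),(0,.13,.165),(0,-.13,.165))]
print((proj(mt,W)-[345,155])*6)
E
```

```text
bar [ 0.57984569 -0.27223063 -0.23852881] -13.666693945877611
[[0.5, -5.5], [-0.3, -4.7], [0.3, 0.7], [0.3, 1.5], [-6.3, 2.9], [2.4, 3.3]]
0 [ 0.0002 -0.0001 -0.0022]
1 [0.0003 0.     0.0024]
2 [-0.0001  0.      0.0005]
3 [-0.0002  0.     -0.0006]
4 [-0.0004  0.0004  0.0107]
5 [-0.0005 -0.0002 -0.0101]
[[496.67640964 189.63777341]
 [136.01350576 140.70047245]
 [741.81451749 300.7913718 ]]
```

>>> jog_arm(
  commands=[
    [-0.015,0.001,-0.02,-0.66,-1.95,-0.5,1],
    [0,0,0,0,0,-2,1],
    [0,0,0,0,0,0,1],
    [0,0,0,0,0,0,1],
  ],
)

```text
time_s: 2.3
ee_pos: [0.576, -0.2798, 0.3161]
eef_rot: [-2.093, 0.264, 2.09]
force: [-0.2, -0.5, 1.2]
grip_width: 0.0851
```

```bash
python3 - <<'E'
from h import *
s=st()
m=eyes.camera_model("wrist")
import pickle;pickle.dump(m,open("w3.pkl","wb"))
im=eyes.grab_frame("wrist");cv2.imwrite("pics/w3.png",enh(im)[:,:,::-1])
E
```

```text
t 2.30 p [ 57.6  -27.98  31.61] yaw_y -104.17 x [ 6.0e-04 -3.8e-03 -1.0e+00] F [-0.23 -0.5   1.15] M [-0.01   0.023 -0.012] w 0.0851
```

View pics/w3.png

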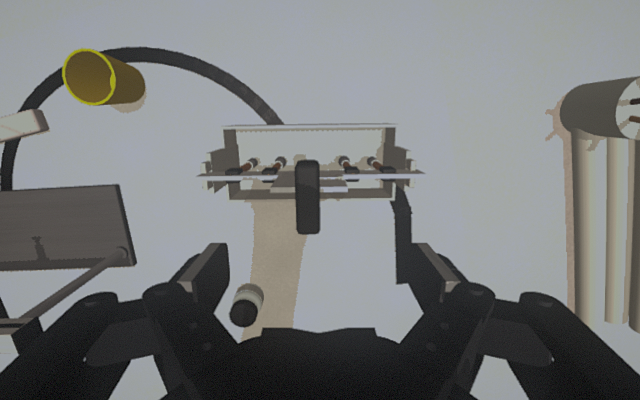

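```bash
python3 - <<'E'
from fit import *
import pickle
st()
m=pickle.load(open("w3.pkl","rb"))
im=cv2.imread("pics/w3.png")[:,:,::-1]
c=cv2.resize(im[120:240,185:435],None,fx=3.2,fy=3.2,interpolation=cv2.INTER_CUBIC).copy()
p=[.5798,-.2722,-.2385]
cc,s=np.cos(p[2]),np.sin(p[2])
for X in [(0,.036,.225),(0,-.036,.225),(-.03,.01,.265),(-.03,-.01,.265),(.03,.01,.265),(.03,-.01,.265),(0,.13,.165),(0,-.13,.165)]:
    W=[p[0]+cc*X[0]-s*X[1],p[1]+s*X[0]+cc*X[1],X[2]]
    q=(proj(m,W)[0]-[185,120]+.5)*3.2
    cv2.circle(c,(int(q[0]),int(q[1])),3,(255,0,0),1)
cv2.imwrite("pics/w3c.png",c[:,:,::-1])
E
```

```text
t 2.35 p [ 57.58 -27.96  31.59] yaw_y -104.16 x [ 2.0e-04 -3.6e-03 -1.0e+00] F [ 0.16 -0.96 -0.75] M [ 0.023 -0.014 -0.025] w 0.0855
```

View pics/w3c.png

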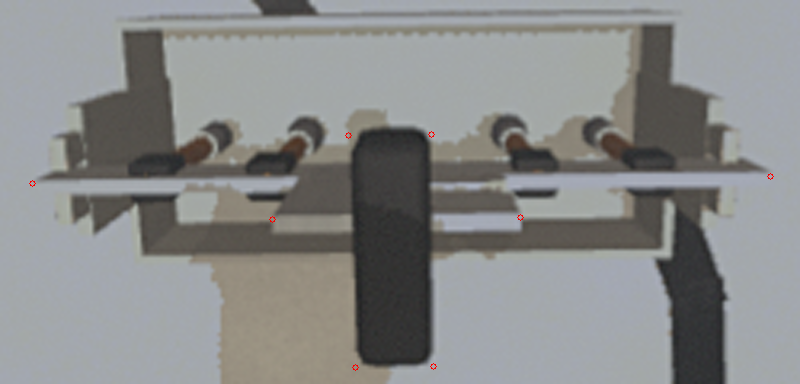

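>>> jog_arm(
  commands=[
    [0.003,0,0.006,0.3,0.55,-1,1],
    [0,0,0,0,0,-2,1],
    [0,0,0,0,0,-2,1],
    [0,0,0,0,0,0,1],
    [0,0,0,0,0,0,1],
  ],
)

```text
time_s: 2.85
ee_pos: [0.5802, -0.2743, 0.2665]
eef_rot: [-2.099, 0.255, 2.088]
force: [-0.6, 0.6, 0.2]
grip_width: 0.0854
```

```bash
python3 - <<'E'
from h import *
st()
E
```

```text
t 2.85 p [ 58.02 -27.43  26.65] yaw_y -103.82 x [ 0.0049 -0.0016 -1.    ] F [-0.59  0.65  0.18] M [ 0.019  0.058 -0.035] w 0.0854
```

>>> jog_arm(
  commands=[
    [0.002,0.005,0.005,0,0.2,-1,1],
    [0,0,0,0,0,-1.3,1],
    [0,0,0,0,0,-0.4,1],
    [0,0,0,0,0,0,1],
    [0,0,0,0,0,0,1],
  ],
)

```text
time_s: 3.35
ee_pos: [0.5814, -0.272, 0.2392]
eef_rot: [-2.099, 0.248, 2.094]
force: [0.3, 0.4, -0.7]
grip_width: 0.0854
```

```bash
python3 - <<'E'
from h import *
st()
im=eyes.grab_frame("wrist");cv2.imwrite("pics/w4.png",enh(im)[:,:,::-1])
E
```

```text
t 3.35 p [ 58.14 -27.2   23.92] yaw_y -103.47 x [ 2.2e-03 -3.0e-04 -1.0e+00] F [ 0.26  0.44 -0.75] M [-0.055  0.069 -0.03 ] w 0.0854
```

View pics/w4.png

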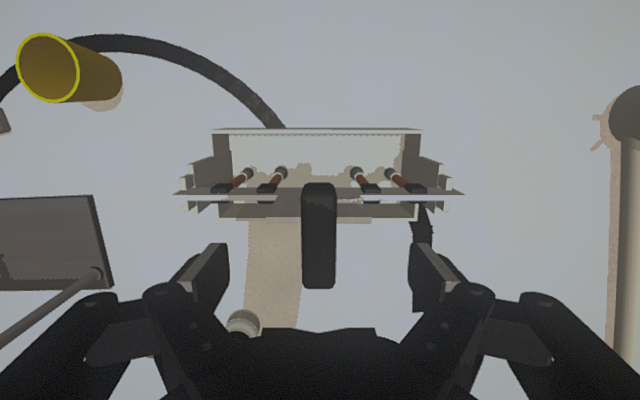

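>>> jog_arm(
  commands=[
    [0,0.002,0,-0.1,0,-0.4,1],
    [0,0,0,0,0,0,0],
    [0,0,0,0,0,0,0],
    [0,0,0,0,0,0,0],
    [0,0,0,0,0,0,0],
    [0,0,0,0,0,0,0],
    [0,0,0,0,0,0,0],
    [0,0,0,0,0,0,0],
  ],
  grip_force=60,
)

```text
time_s: 4.2
ee_pos: [0.5807, -0.2724, 0.2361]
eef_rot: [-2.099, 0.249, 2.095]
force: [-0.4, 0.7, 0.0]
grip_width: 0.0002
```

```bash
python3 - <<'E'
from h import *
st()
E
```

```text
t 4.20 p [ 58.07 -27.24  23.61] yaw_y -103.49 x [ 0.0018 -0.001  -1.    ] F [-0.43  0.74  0.02] M [-0.024  0.008 -0.006] w 0.0002
```

```bash
python3 - <<'E'
from h import *
im=eyes.grab_frame("wrist");cv2.imwrite("pics/w5.png",enh(im)[:,:,::-1])
im=eyes.grab_frame("scene");crop(im,150,350,20,220,3,"pics/s5.png")
E
```

```text
(no output)
```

View pics/w5.png

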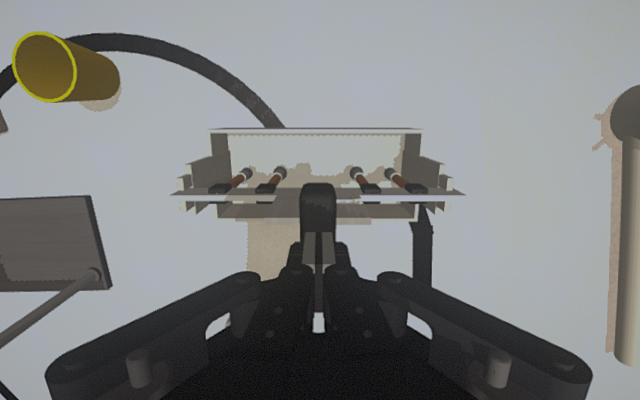

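View pics/s5.png

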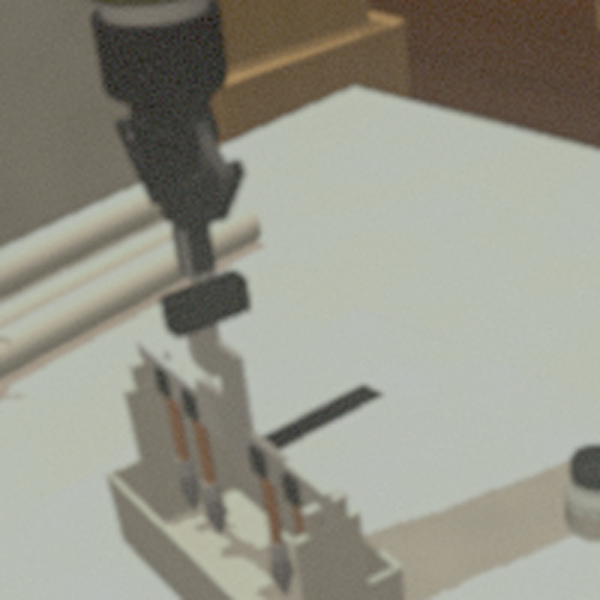

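```bash
python3 - <<'E'
from h import *
s=st()
ms=eyes.camera_model("scene");mw=eyes.camera_model("wrist")
P=np.array([s["ee_pos"],s["ee_pos"]+[0,0,.019],s["ee_pos"]+[0,0,.035],[.5798,-.2722,.265],[.5798,-.2722,.237]])
print((proj(ms,P)-[150,20])*3); print(proj(mw,P))
im=eyes.grab_frame("top");crop(im,330,490,140,240,5,"pics/t5.png"); print((proj(eyes.camera_model("top"),P)-[330,140])*5)
im=eyes.grab_frame("wrist");crop(im,230,410,160,320,4,"pics/w5c.png")
E
```

```text
t 4.30 p [ 58.07 -27.24  23.61] yaw_y -103.49 x [ 0.0019 -0.001  -1.    ] F [ 0.01  0.39 -0.78] M [-0.057 -0.01  -0.046] w -0.0003
[[206.00322238 322.55122032]
 [201.66597668 297.70005598]
 [197.9466529  276.27130695]
 [200.67366346 284.08860765]
 [207.07253733 320.96903536]]
[[317.64790006 223.07147647]
 [317.60072314 234.31345744]
 [317.55251751 245.8106658 ]
 [317.53004753 242.78335092]
 [317.60977376 224.96666927]]
[[474.36517991 239.09186469]
 [484.15502419 233.88911647]
 [492.6640538  229.3674028 ]
 [488.83042541 233.12892098]
 [474.27467912 240.82152192]]
```

View pics/w5c.png

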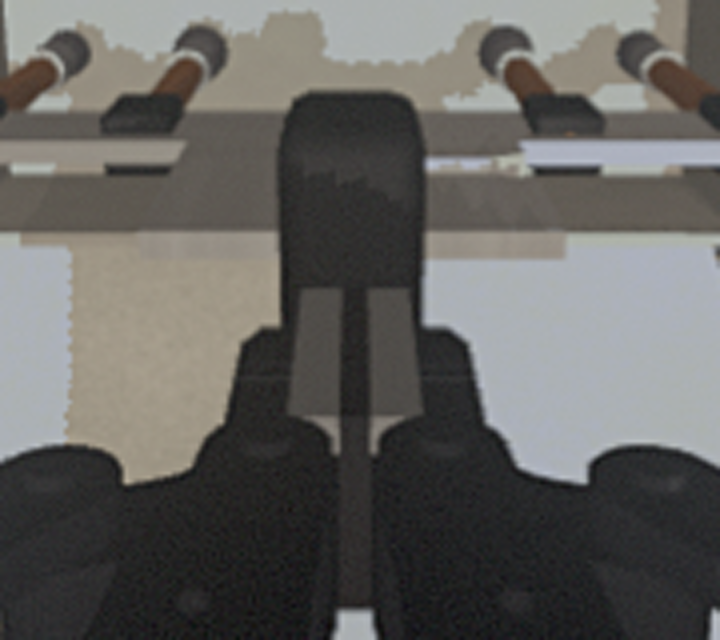

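View pics/t5.png

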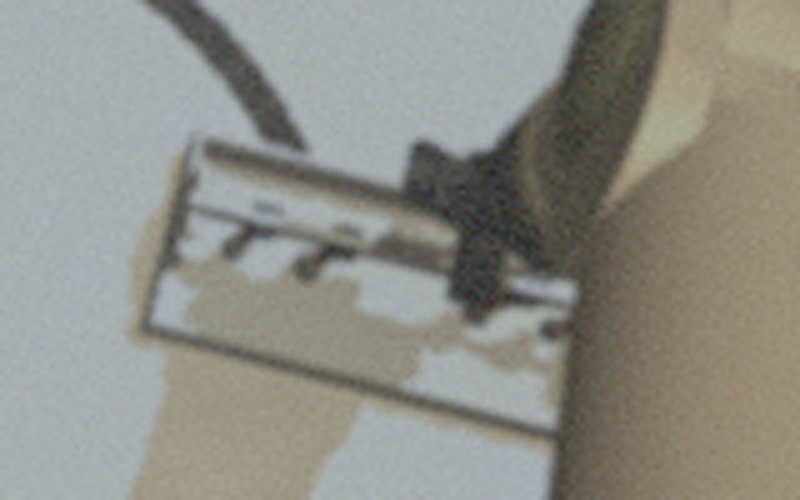

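>>> jog_arm(
  commands=[
    [0,0,0,0,0,3,0],
    [0,0,0,0,0,3,0],
    [0,0,0,0,0,2,0],
    [0,0,0,0,0,0,0],
  ],
)

```text
time_s: 4.8
ee_pos: [0.5798, -0.2721, 0.3177]
eef_rot: [-2.096, 0.248, 2.097]
force: [-0.7, 0.3, 0.9]
grip_width: -0.0
```

```bash
python3 - <<'E'
from h import *
s=st()
ms=eyes.camera_model("scene");mw=eyes.camera_model("wrist")
P=np.array([s["ee_pos"]+[0,0,d] for d in (0,.02,.04)])
im=eyes.grab_frame("scene");c=cv2.resize(enh(im)[0:140,150:290],None,fx=5,fy=5,interpolation=cv2.INTER_CUBIC).copy()
for q in (proj(ms,P)-[150,0]+.5)*5: cv2.circle(c,(int(q[0]),int(q[1])),3,(255,0,0),1)
cv2.imwrite("pics/s6.png",c[:,:,::-1]);print(proj(ms,P))
im=eyes.grab_frame("wrist");c=cv2.resize(enh(im)[160:320,230:410],None,fx=4,fy=4,interpolation=cv2.INTER_CUBIC).copy()
for q in (proj(mw,P)-[230,160]+.5)*4: cv2.circle(c,(int(q[0]),int(q[1])),3,(255,0,0),1)
cv2.imwrite("pics/w6.png",c[:,:,::-1])
E
```

```text
t 4.80 p [ 57.98 -27.21  31.77] yaw_y -103.49 x [-8.e-04  0.e+00 -1.e+00] F [-0.67  0.27  0.88] M [-0.029  0.015  0.042] w -0.0000
[[212.74289449  90.28354596]
 [211.09721631  80.54234499]
 [209.41977479  70.53524998]]
```

View pics/s6.png

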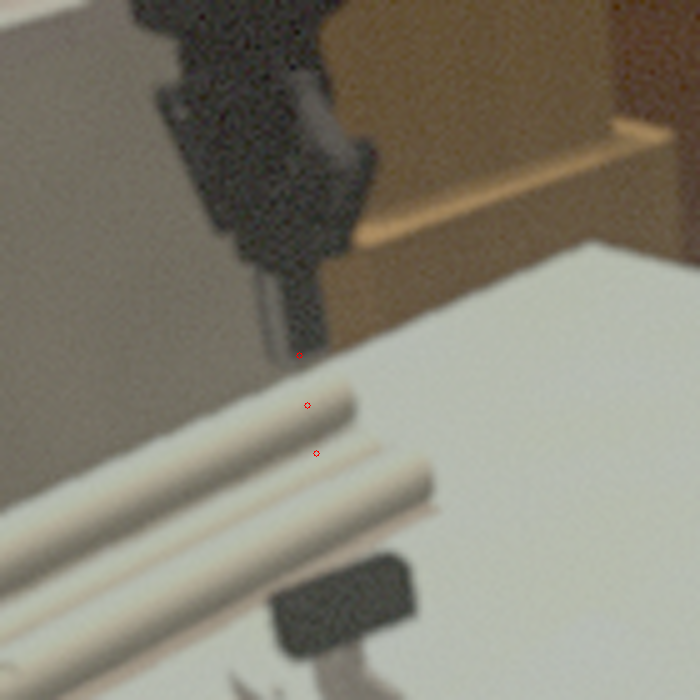

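View pics/w6.png

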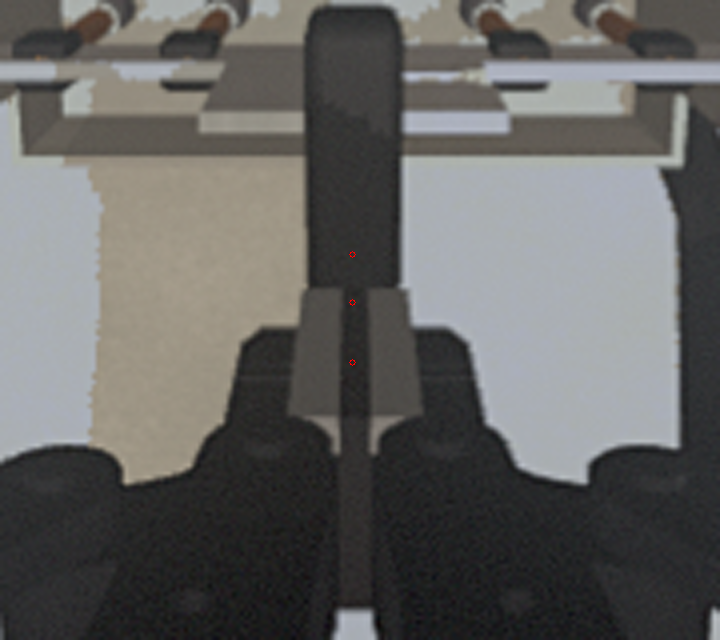

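>>> jog_arm(
  commands=[
    [0,0,0,0,0,0,1],
    [0,0,0,0,0,0,1],
    [0,0,0,0,0,0,1],
    [0,0,0,0,0,-2.5,1],
    [0,0,0,0,0,-2.5,1],
    [0,0,0,0,0,-2.5,1],
    [0,0,0,0,0,-2,1],
    [0,0,0,0,0,-1,1],
    [0,0,0,0,0,0,1],
    [0,0,0,0,0,0,1],
  ],
)

```text
time_s: 5.9
ee_pos: [0.5767, -0.2707, 0.201]
eef_rot: [-2.083, 0.244, 2.108]
force: [0.7, -0.7, 0.2]
grip_width: 0.0854
```

```bash
python3 - <<'E'
from h import *
s=st()
im=eyes.grab_frame("wrist");crop(im,120,520,120,400,2,"pics/w7.png")
E
```

```text
t 5.90 p [ 57.67 -27.07  20.1 ] yaw_y -103.46 x [-0.0112  0.0041 -0.9999] F [ 0.69 -0.66  0.16] M [-0.043 -0.046 -0.022] w 0.0854
```

View pics/w7.png

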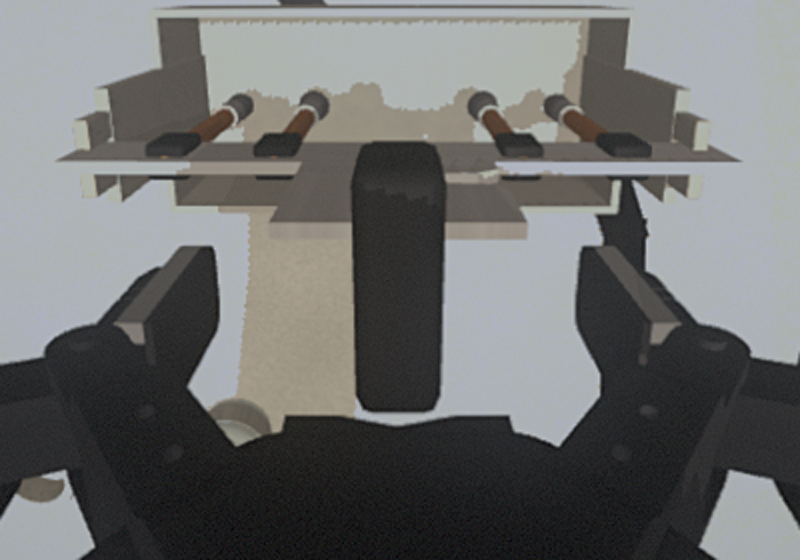

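>>> jog_arm(
  commands=[
    [-0.004,-0.011,0,0.25,-0.12,-0.3,1],
    [0,0,0,0,0,0,1],
    [0,0,0,0,0,0,0.3],
    [0,0,0,0,0,0,0.3],
    [0,0,0,0,0,0,0.3],
  ],
)

```text
time_s: 6.45
ee_pos: [0.5809, -0.2727, 0.2012]
eef_rot: [-2.104, 0.249, 2.091]
force: [-0.2, -0.3, -1.1]
grip_width: 0.0437
```

```bash
python3 - <<'E'
from h import *
s=st()
im=eyes.grab_frame("wrist");crop(im,120,520,120,400,2,"pics/w8.png")
E
```

```text
t 6.45 p [ 58.09 -27.27  20.12] yaw_y -103.47 x [ 0.006  -0.0023 -1.    ] F [-0.22 -0.29 -1.1 ] M [-0.015  0.046 -0.003] w 0.0437
```

View pics/w8.png

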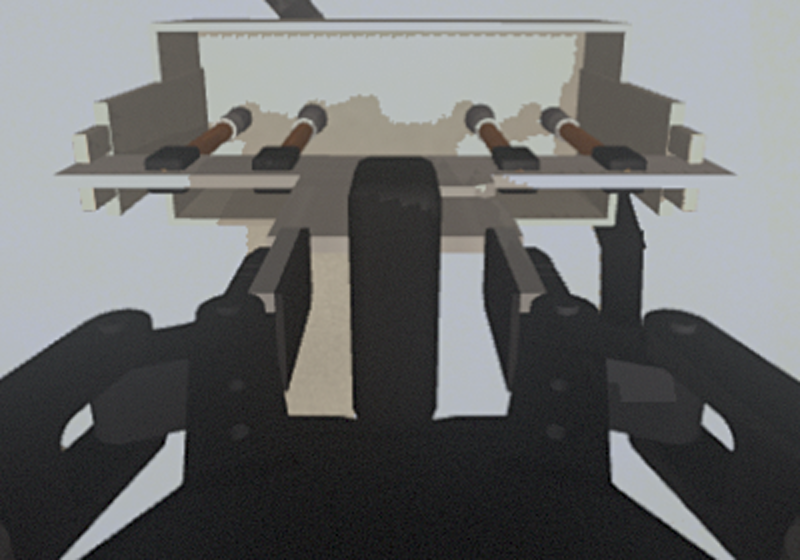

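>>> jog_arm(
  commands=[
    [0.0015,0.004,0,-0.1,0,-0.2,0.3],
    [0,0,0,0,0,0,0.3],
    [0,0,0,0,0,0,0],
    [0,0,0,0,0,0,0],
    [0,0,0,0,0,0,0],
    [0,0,0,0,0,0,0],
    [0,0,0,0,0,0,0],
  ],
  grip_force=60,
)

```text
time_s: 7.2
ee_pos: [0.58, -0.2728, 0.1994]
eef_rot: [-2.099, 0.248, 2.095]
force: [-1.1, -1.4, 0.7]
grip_width: 0.0191
```

```bash
python3 - <<'E'
from h import *
s=st()
im=eyes.grab_frame("wrist");crop(im,120,520,120,400,2,"pics/w9.png")
E
```

```text
t 7.20 p [ 58.   -27.28  19.94] yaw_y -103.48 x [ 1.9e-03 -9.0e-04 -1.0e+00] F [-1.14 -1.44  0.71] M [ 0.005  0.062 -0.003] w 0.0191
```

View pics/w9.png

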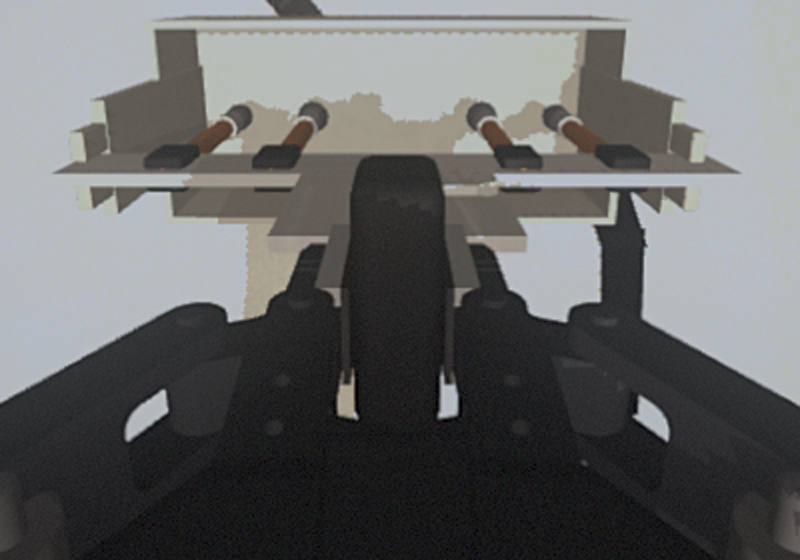

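>>> jog_arm(
  commands=[
    [0,0,0,0,0,0.5,0],
    [0,0,0,0,0,1,0],
    [0,0,0,0,0,1,0],
    [0,0,0,0,0,1,0],
    [0,0,0,0,0,2,0],
    [0,0,0,0,0,2,0],
    [0,0,0,0,0,2,0],
    [0,0,0,0,0,2,0],
    [0,0,0,0,0,2,0],
    [0,0,0,0,0,1,0],
    [0,0,0,0,0,0,0],
    [0,0,0,0,0,0,0],
  ],
)

```text
time_s: 8.45
ee_pos: [0.5778, -0.272, 0.3559]
eef_rot: [-2.1, 0.248, 2.094]
force: [-0.6, -0.9, -3.6]
grip_width: 0.0189
```

```bash
python3 - <<'E'
from h import *
s=st()
im=eyes.grab_frame("wrist");crop(im,120,520,120,400,2,"pics/w10.png")
im=eyes.grab_frame("scene");crop(im,120,360,20,300,2.5,"pics/s10.png")
E
```

```text
t 8.45 p [ 57.78 -27.2   35.59] yaw_y -103.47 x [ 0.0023 -0.001  -1.    ] F [-0.61 -0.92 -3.61] M [ 0.064 -0.056 -0.004] w 0.0189
```

View pics/w10.png

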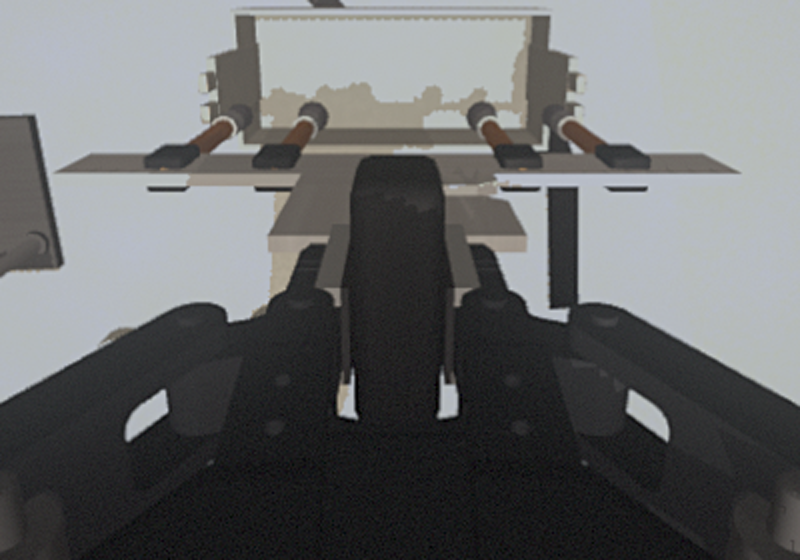

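View pics/s10.png

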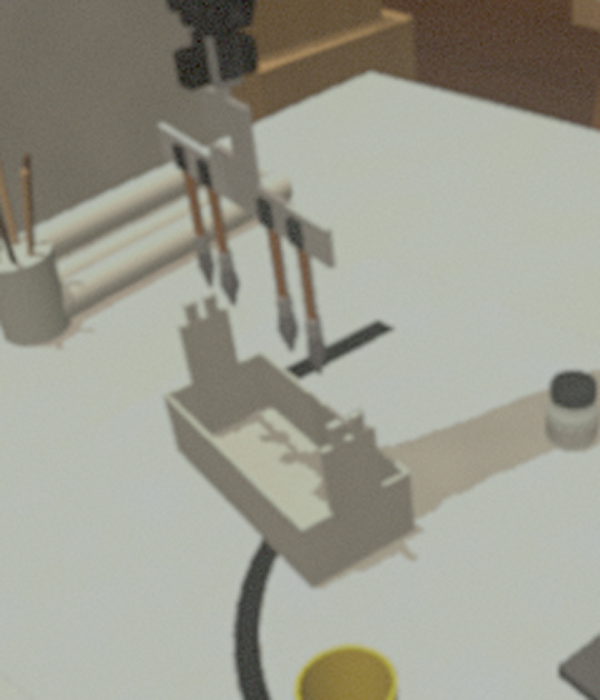

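```bash
cat >> h.py <<'E'
def und(m,uv):
    out=[]
    for u,v in uv:
        K=m["intrinsics"];xd=(u-K[0,2])/K[0,0];yd=(v-K[1,2])/K[1,1]
        rd=np.hypot(xd,yd);rr=rd
        for _ in range(30): rr=rd/(1+m["k1"]*rr**2)
        out.append([xd*rr/rd,yd*rr/rd])
    return np.array(out)
def bodypose(m,uv,X):
    ok,rv,tv=cv2.solvePnP(np.array(X,float),und(m,uv),np.eye(3),None)
    Rc=cv2.Rodrigues(rv)[0]
    pr=(np.array(X)@Rc.T+tv.T); e=(pr[:,:2]/pr[:,2:]-und(m,uv))*300
    Rw=m["R"].T@Rc; tw=m["R"].T@(tv[:,0]-m["t"])
    return Rw,tw,e
E
python3 - <<'E'
from h import *
s=st(); m=eyes.camera_model("wrist")
f=lambda u,v:((u+.5)/2-.5+120,(v+.5)/2-.5+120)
uv=[f(98,153),f(700,153),f(55,172),f(741,173),f(269,234),f(526,233),f(269,250),f(526,249)]
X=[(.0025,.13,-.06),(.0025,-.13,-.06),(.0025,.13,-.03),(.0025,-.13,-.03),(.0025,.036,.03),(.0025,-.036,.03),(-.0025,.036,.03),(-.0025,-.036,.03)]
Rw,tw,e=bodypose(m,uv,X)
print(tw, tw-s["ee_pos"]); print(Rw.round(4)); print(e.round(2).tolist())
print("yaw",np.degrees(np.arctan2(-Rw[0,1],Rw[1,1])))
mc=np.array([[.5,-.27,.3]])
E
```

```text
t 8.55 p [ 57.77 -27.19  35.54] yaw_y -103.47 x [ 1.4e-03 -6.0e-04 -1.0e+00] F [ 0.07 -0.3  -2.45] M [ 0.062 -0.004  0.001] w 0.0192
[ 0.57566589 -0.27206254  0.34915364] [-0.00203834 -0.00015276 -0.00621505]
[[ 0.9726  0.2323  0.0061]
 [-0.2323  0.9726  0.0022]
 [-0.0055 -0.0036  1.    ]]
[[-1.5, -0.0], [0.97, 0.03], [0.92, 0.33], [-0.43, -0.11], [0.02, -0.46], [-0.04, 0.11], [0.53, -0.21], [-0.53, 0.38]]
yaw -13.431581652182674
```

```bash
python3 - <<'E'
from fit import *
t=cv2.imread("pics/top0.png")[:,:,::-1]; s=cv2.imread("pics/scene0.png")[:,:,::-1]
crop(t,195,245,170,220,14,"pics/t_stud.png"); crop(s,425,485,195,245,12,"pics/s_stud.png")
A=[];b=[]
for m,uv in ((mt,(216.4,182.0)),(ms,(445.7,228.3))):
    c,d=ray(m,*uv); d/=np.linalg.norm(d); M=np.eye(3)-np.outer(d,d);A.append(M);b.append(M@c)
print(np.linalg.solve(sum(A),sum(b)))
a=lambda u,v:T(u,v,140,150,5); b=lambda u,v:T(u,v,340,150,3)
tx0,tx1=-.060,-.036
obs=[(mt,a(262,57),(.075,.14,.014)),(mt,a(742,163),(.075,-.14,.014)),
(mt,a(50,190),(tx1,.15,.24)),(mt,a(38,240),(tx0,.15,.24)),(mt,a(692,328),(tx1,-.15,.24)),(mt,a(682,382),(tx0,-.15,.24)),
(ms,b(12,410),(.075,-.14,.014)),(ms,b(136,48),(tx1,-.15,.24)),(ms,b(165,30),(tx0,-.15,.24)),(ms,b(652,298),(tx0,.15,.24)),(ms,b(616,357),(tx1,.15,.21))]
p,e=fit(obs,[.6,.2,-.2]);print("stand",p,np.degrees(p[2]));print(e.round(1).tolist())
print(onz(mt,216.4,182,.225),onz(ms,445.7,228.3,.225))
print("cup",onz(mt,318,127,.05),"pw",onz(mt,242,134,.02),"jar",onz(mt,343,277,.06),"tape",onz(mt,287,272,.02))
E
```

```text
[0.58438491 0.21684925 0.2266207 ]
stand [ 0.57218675  0.21092759 -0.19134786] -10.963425028782641
[[-1.9, -0.7], [0.4, -0.6], [-0.1, 0.2], [-0.3, 0.4], [-0.3, 0.1], [-0.5, -0.5], [-1.4, -0.4], [0.9, -0.8], [-0.0, -0.2], [0.3, -2.4], [-1.7, 1.0]]
[0.58461972 0.2171277  0.225     ] [0.58258391 0.21645073 0.225     ]
cup [ 0.76816415 -0.02015842  0.05      ] pw [0.74986054 0.19239209 0.02      ] jar [ 0.35986756 -0.09501609  0.06      ] tape [0.36844098 0.05597789 0.02      ]
```

View pics/t_stud.png

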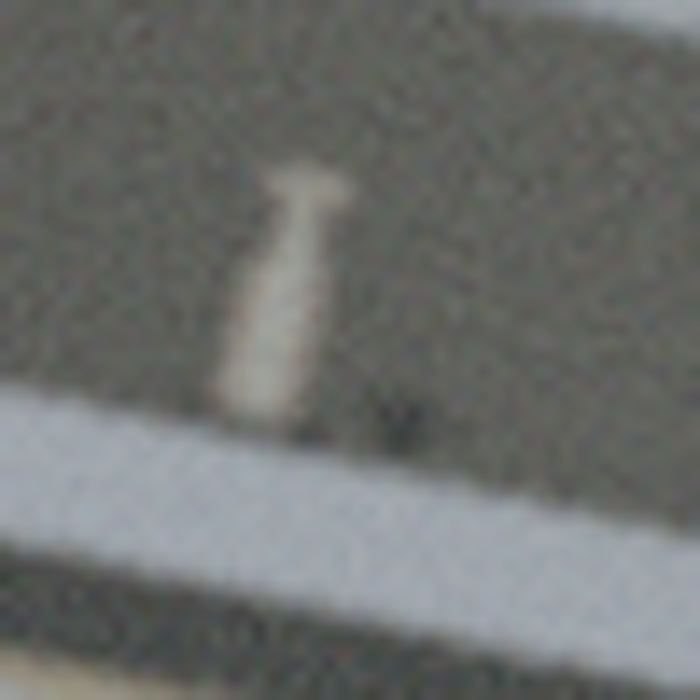

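View pics/s_stud.png

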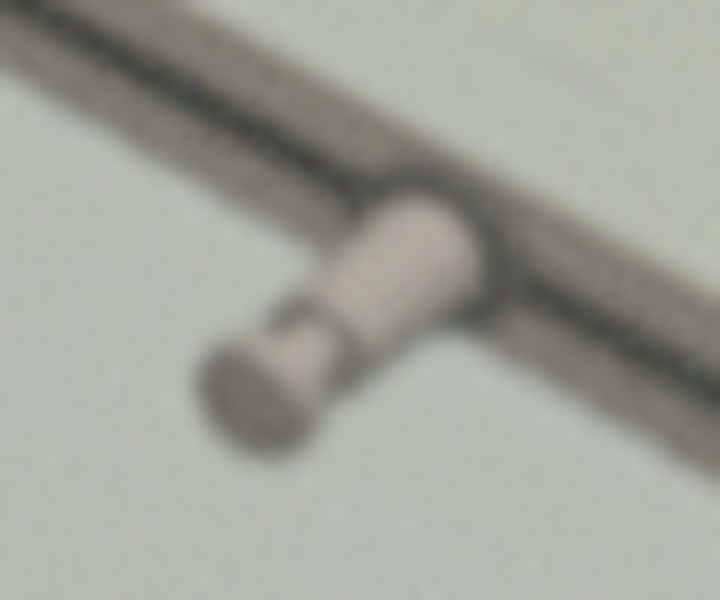

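>>> jog_arm(
  commands=[
    [0,0,0,1,2,0,0],
    [0,0,0.01,0.7,3.5,0,0],
    [0,0,0.01,0.7,4,0,0],
    [0,0,0.01,0.7,4.3,0,0],
    [0,0,0.01,0.5,4.5,0,0],
    [0,0,0,0.5,4.5,0,0],
    [0,0,0,0.5,4.5,0,0],
    [0,0,0,0.5,4.5,0,0],
    [0,0,0,0.3,4,0,0],
    [0,0,0,0.2,3,0,0],
    [0,0,0,0,2,0,0],
    [0,0,0,0,0,0,0],
  ],
)

```text
time_s: 9.75
ee_pos: [0.6264, 0.1507, 0.3405]
eef_rot: [-2.097, 0.214, 2.141]
force: [-0.2, -0.3, -2.4]
grip_width: 0.0193
```

```bash
python3 - <<'E'
from h import *
s=st()
E
```

```text
t 9.75 p [62.64 15.07 34.05] yaw_y -101.33 x [-0.0209 -0.0016 -0.9998] F [-0.22 -0.32 -2.35] M [ 0.013 -0.036 -0.008] w 0.0193
```

>>> jog_arm(
  commands=[
    [0,-0.008,0,0.3,2.5,-1,0],
    [0,-0.008,0,0.2,3,-1.5,0],
    [0,0,0,0,3,-1.5,0],
    [0,0,0,0,2,-1,0],
    [0,0,0,0,0.7,-0.5,0],
    [0,0,0,0,0,0,0],
    [0,0,0,0,0,0,0],
  ],
)

```text
time_s: 10.45
ee_pos: [0.6312, 0.2584, 0.2779]
eef_rot: [-2.108, 0.228, 2.13]
force: [0.9, -0.4, -2.2]
grip_width: 0.0188
```

```bash
python3 - <<'E'
from h import *
s=st()
m=eyes.camera_model("wrist")
import pickle;pickle.dump(m,open("w11.pkl","wb"))
im=eyes.grab_frame("wrist");cv2.imwrite("pics/w11.png",enh(im)[:,:,::-1]);
E
```

```text
t 10.45 p [63.12 25.84 27.79] yaw_y -101.67 x [-0.0111 -0.0094 -0.9999] F [ 0.86 -0.42 -2.18] M [-0.003 -0.05   0.056] w 0.0188
```

View pics/w11.png

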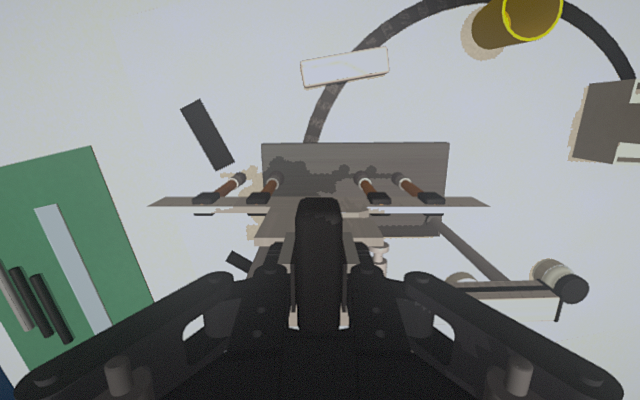

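>>> jog_arm(
  commands=[
    [0.005,-0.007,0.008,0,1,-1,0],
    [0,0,0,0,0.3,-1.5,0],
    [0,0,0,-0.5,0,-0.8,0],
    [0,0,0,0,0,0,0],
    [0,0,0,0,0,0,0],
  ],
)

```text
time_s: 11.0
ee_pos: [0.6267, 0.2683, 0.2432]
eef_rot: [-2.117, 0.218, 2.12]
force: [0.3, -0.7, -1.6]
grip_width: 0.0189
```

```bash
python3 - <<'E'
from h import *
s=st()
m=eyes.camera_model("wrist")
import pickle;pickle.dump(m,open("w12.pkl","wb"))
im=eyes.grab_frame("wrist");cv2.imwrite("pics/w12.png",im[:,:,::-1]);crop(im,130,530,120,400,2,"pics/w12c.png")
E
```

```text
t 11.00 p [62.67 26.83 24.32] yaw_y -101.46 x [-0.0017 -0.0048 -1.    ] F [ 0.27 -0.71 -1.6 ] M [-0.002 -0.025  0.011] w 0.0189
```

View pics/w12c.png

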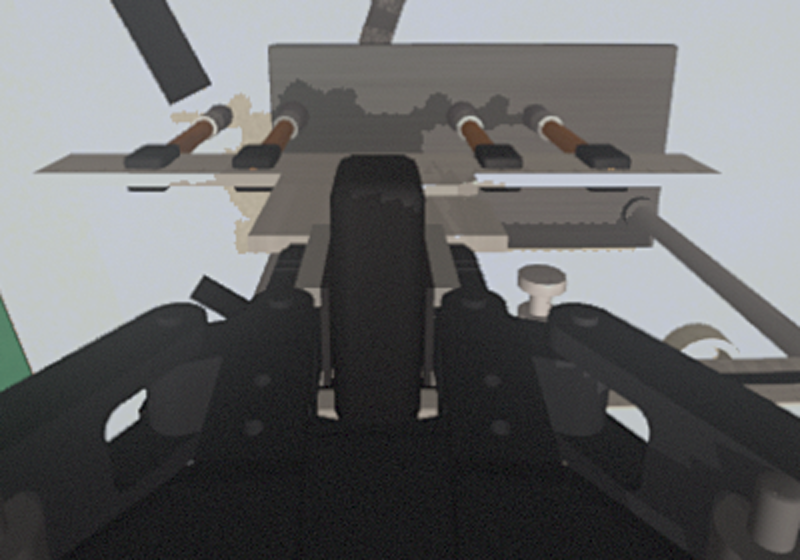

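```bash
python3 - <<'E'
from h import *
import pickle
m=pickle.load(open("w12.pkl","rb"))
im=cv2.imread("pics/w12.png")[:,:,::-1]
crop(im,380,425,240,285,16,"pics/stud12.png")
f=lambda u,v:((u+.5)/2-.5+130,(v+.5)/2-.5+120)
uv=[f(79,153),f(680,153),f(35,172),f(720,172),f(248,236),f(508,235),f(248,251),f(508,250)]
X=[(.0025,.13,-.06),(.0025,-.13,-.06),(.0025,.13,-.03),(.0025,-.13,-.03),(.0025,.036,.03),(.0025,-.036,.03),(-.0025,.036,.03),(-.0025,-.036,.03)]
Rw,tw,e=bodypose(m,uv,X); s=r.sense()
print(tw, tw-s["ee_pos"]); print(Rw.round(4)); print(e.round(2).tolist())
print("yaw",np.degrees(np.arctan2(-Rw[0,1],Rw[1,1])))
a,b=onz(m,*f(270,44),.014),onz(m,*f(676,45),.014);print("base far edge",a,b,np.degrees(np.arctan2(a[1]-b[1],a[0]-b[0]))-90, np.hypot(*(a-b)[:2]))
def mdl(p,yaw=-.195):
    c,sn=np.cos(yaw),np.sin(yaw)
    def W(x,ang,rad): return [p[0]+c*x-sn*rad*np.cos(ang),p[1]+sn*x+c*rad*np.cos(ang),p[2]+rad*np.sin(ang)]
    return W
big=cv2.resize(enh(im)[240:285,380:425],None,fx=16,fy=16,interpolation=cv2.INTER_CUBIC).copy()
W=mdl((.574,.219,.225))
for x,rad,col in ((.010,.009,(255,0,0)),(.005,.009,(0,255,0)),(.005,.004,(0,0,255)),(-.005,.004,(0,0,255)),(-.005,.008,(255,0,255))):
    for q in (proj(m,[W(x,t,rad) for t in np.linspace(0,6.28,40)])-[380,240]+.5)*16: cv2.circle(big,(int(q[0]),int(q[1])),2,col,-1)
cv2.imwrite("pics/stud12o.png",big[:,:,::-1])
E
```

```text
[0.62447747 0.26795503 0.23718599] [-0.00215719 -0.00029625 -0.00603465]
[[ 0.9803  0.1976  0.0036]
 [-0.1976  0.9802  0.0068]
 [-0.0022 -0.0074  1.    ]]
[[-2.18, -0.03], [1.11, -0.2], [0.78, 0.52], [0.26, 0.35], [0.72, -0.73], [-0.76, -0.26], [1.24, 0.01], [-1.27, 0.49]]
yaw -11.39851115665903
base far edge [0.67295541 0.33090516 0.014     ] [0.61785038 0.06068406 0.014     ] -11.526042456899873 0.2757825320082291
```

View pics/stud12o.png

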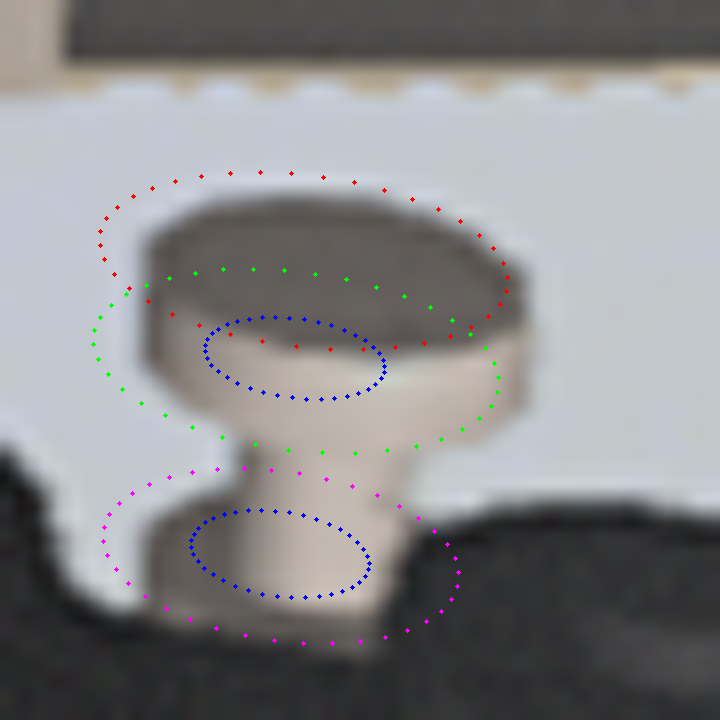

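```bash
cat >> h.py <<'E'
def studfit(m,ext,p0,yaw=-.198):
    """ext: px (left col,right col,top row,bottom row) of head front ellipse, rearbottom row"""
    from scipy.optimize import least_squares
    t=np.linspace(0,2*np.pi,180)
    def circ(p,x,rad):
        c,s=np.cos(yaw),np.sin(yaw)
        return proj(m,np.c_[p[0]+c*x-s*rad*np.cos(t),p[1]+s*x+c*rad*np.cos(t),p[2]+rad*np.sin(t)])
    def res(p):
        q=circ(p,.010,.009);g=circ(p,.005,.009)
        return np.array([min(q[:,0].min(),g[:,0].min())-ext[0],max(q[:,0].max(),g[:,0].max())-ext[1],q[:,1].min()-ext[2],q[:,1].max()-ext[3],g[:,1].max()-ext[4]])
    R=least_squares(res,p0);return R.x,R.fun
E
python3 - <<'E'
from h import *
import pickle
m=pickle.load(open("w12.pkl","rb"))
g=lambda u,o:(u+.5)/16-.5+o
for ext in ([g(143,380),g(528,380),g(193,240),g(352,240),g(442,240)],[g(138,380),g(532,380),g(189,240),g(354,240),g(446,240)]):
    print(studfit(m,ext,[.574,.219,.225]))
    from scipy.optimize import least_squares
E
```

```text
(array([0.56312425, 0.21376114, 0.2065828 ]), array([ 0.1718867 , -0.16825023, -0.25609693, -0.00922935,  0.24907962]))
(array([0.56620145, 0.21490253, 0.21211431]), array([ 0.14171982, -0.13864823, -0.19202702, -0.05632433,  0.23618053]))
```

```bash
cat >> h.py <<'E'
def studfit2(m,ext,p0,z=.225,yaw=-.199):
    from scipy.optimize import least_squares
    t=np.linspace(0,2*np.pi,180)
    def circ(p,x,rad):
        c,s=np.cos(yaw),np.sin(yaw)
        return proj(m,np.c_[p[0]+c*x-s*rad*np.cos(t),p[1]+s*x+c*rad*np.cos(t),z+rad*np.sin(t)])
    def res(p):
        q=circ(p,.010,.009);g=circ(p,.005,.009)
        return np.array([min(q[:,0].min(),g[:,0].min())-ext[0],max(q[:,0].max(),g[:,0].max())-ext[1],q[:,1].min()-ext[2],q[:,1].max()-ext[3],g[:,1].max()-ext[4]])
    R=least_squares(res,p0);return R.x,R.fun
E
python3 - <<'E'
from h import *
import pickle
m=pickle.load(open("w12.pkl","rb"))
g=lambda u,o:(u+.5)/16-.5+o
ext=[g(141,380),g(530,380),g(191,240),g(353,240),g(444,240)]
for z in (.219,.225):
    p,f=studfit2(m,ext,[.574,.219],z); print(z,p,f.round(2))
    d=np.array([.62448,.26796])-p; y=-.199; print("bar rel in stand frame (mm)",1000*(d[0]*np.cos(y)+d[1]*np.sin(y)),1000*(-d[0]*np.sin(y)+d[1]*np.cos(y)))
E
```

```text
0.219 [0.57008912 0.21627268] [-0.44  0.43 -0.64  0.03  0.59]
bar rel in stand frame (mm) 43.09944496896159 61.41974331305739
0.225 [0.573464   0.21748241] [-0.82  0.81 -0.92  0.06  0.83]
bar rel in stand frame (mm) 40.03031039464431 59.56670943021049
```

>>> jog_arm(
  commands=[
    [0.003,-0.001,0,-0.9,0.2,-0.1,0],
    [0,0,0,-0.9,0.2,-0.1,0],
    [0,0,0,-0.7,0.1,-0.1,0],
    [0,0,0,-0.3,0.05,0,0],
    [0,0,0,0,0,0,0],
    [0,0,0,0,0,0,0],
  ],
)

```text
time_s: 11.65
ee_pos: [0.596, 0.2747, 0.2416]
eef_rot: [-2.118, 0.212, 2.115]
force: [0.5, -0.7, -2.4]
grip_width: 0.0192
```

```bash
cat > snap.py <<'E'
from h import *
import pickle,sys
n=sys.argv[1]
s=st(); m=eyes.camera_model("wrist"); pickle.dump((m,s),open(f"{n}.pkl","wb"))
im=eyes.grab_frame("wrist");cv2.imwrite(f"pics/{n}.png",im[:,:,::-1]);crop(im,130,530,120,400,2,f"pics/{n}c.png")
E
python3 snap.py w13
```

```text
t 11.65 p [59.6  27.47 24.16] yaw_y -101.42 x [ 1.2e-03 -5.0e-04 -1.0e+00] F [ 0.46 -0.69 -2.43] M [-0.01  -0.029  0.014] w 0.0192
```

View pics/w13c.png

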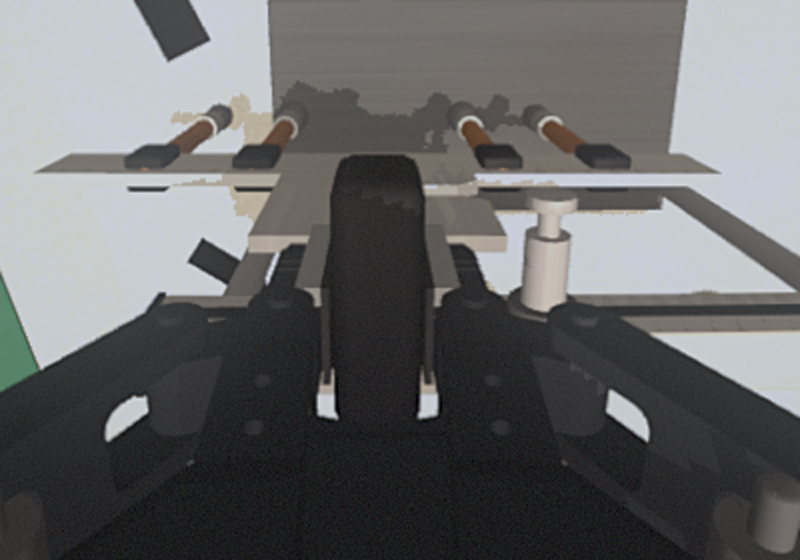

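```bash
python3 - <<'E'
from h import *
im=cv2.imread("pics/w13.png")[:,:,::-1]
crop(im,380,425,205,280,10,"pics/s13.png"); crop(im,380,540,200,300,5,"pics/t13.png")
E
```

```text
(no output)
```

View pics/s13.png

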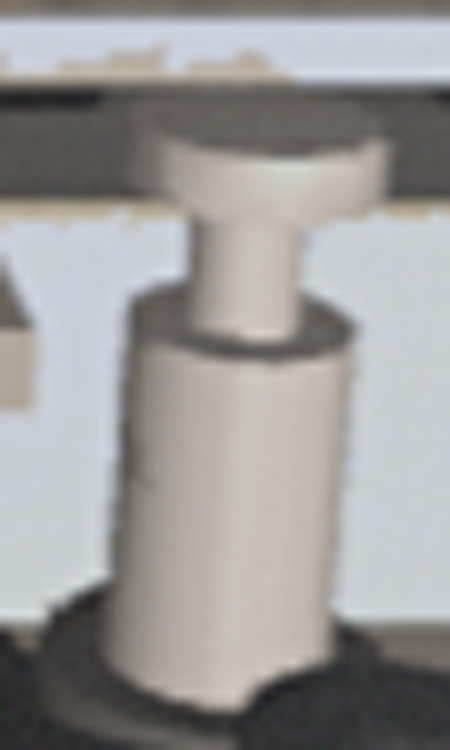

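View pics/t13.png

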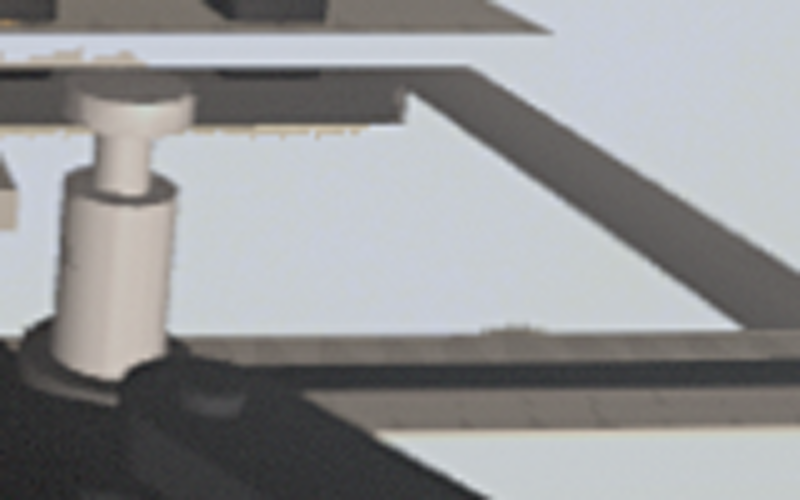

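```bash
cat > sf.py <<'E'
from h import *
from scipy.optimize import least_squares
t=np.linspace(0,2*np.pi,360)
def fitstud(m,F,lines,p0,zfix=None,yfix=None):
    """F list of (x,rad,kind,px) kind L,R,B(bottom row),T ; lines: list of (z, [(u,v)..]) on track face x=-.036"""
    def W(p,X):
        X=np.atleast_2d(X);c,s=np.cos(p[3]),np.sin(p[3])
        return np.c_[p[0]+c*X[:,0]-s*X[:,1],p[1]+s*X[:,0]+c*X[:,1],p[2]+X[:,2]]
    def res(q):
        p=list(q)+[] 
        if zfix is not None: p[2]=zfix
        if yfix is not None: p[3]=yfix
        o=[]
        for x,rad,k,px in F:
            u=proj(m,W(p,np.c_[0*t+x,rad*np.cos(t),rad*np.sin(t)]))
            o.append({"L":u[:,0].min(),"R":u[:,0].max(),"B":u[:,1].max(),"T":u[:,1].min()}[k]-px)
        for z,pts in lines:
            u=proj(m,W(p,[(-.036,y,z) for y in np.linspace(-.15,.1,50)]))
            for a,b in pts:
                i=np.argsort(u[:,0]); o.append(np.interp(a,u[i,0],u[i,1])-b)
        return np.array(o)
    R=least_squares(res,p0,x_scale=[.01,.01,.01,.05]);return R.x,R.fun
E
python3 - <<'E'
from sf import *
import pickle
m,s=pickle.load(open("w13.pkl","rb"))
gx=lambda u:(u+.5)/10-.5+380; gy=lambda v:(v+.5)/10-.5+205
F=[(.010,.009,"B",gy(157)),(.005,.009,"B",gy(222)),(-.005,.008,"B",gy(358)),(-.036,.008,"B",gy(707)),
(.010,.009,"R",gx(392)),(-.005,.008,"L",gx(127)),(-.005,.008,"R",gx(357)),(-.036,.008,"L",gx(103)),(-.036,.008,"R",gx(334)),(0,.004,"L",gx(192)),(0,.004,"R",gx(302))]
h=lambda u,v:((u+.5)/5-.5+380,(v+.5)/5-.5+200)
lines=[(.015,[h(400,432),h(790,427)]),(-.015,[h(250,338),h(790,331)])]
for zf in (None,.225):
    p,f=fitstud(m,F,lines,[.574,.218,.225,-.198],zf); print(p,np.degrees(p[3]),f.round(2))
f=lambda u,v:((u+.5)/2-.5+130,(v+.5)/2-.5+120)
uv=[f(79,153),f(680,153),f(35,172),f(720,172),f(249,235),f(507,235),f(249,251),f(507,251)]
X=[(.0025,.13,-.06),(.0025,-.13,-.06),(.0025,.13,-.03),(.0025,-.13,-.03),(.0025,.036,.03),(.0025,-.036,.03),(-.0025,.036,.03),(-.0025,-.036,.03)]
Rw,tw,e=bodypose(m,uv,X)
print("bar",tw,tw-s["ee_pos"],Rw.round(4).tolist(),e.round(2).tolist())
E
```

```text
[ 0.56950634  0.21490643  0.21603766 -0.22199466] -12.71935686743841 [ 0.2   0.45 -0.47  3.44  0.34  0.78  0.12 -0.43 -2.07  0.43  0.68 -1.54
  0.16 -2.61  0.16]
[ 0.57403975  0.21700381  0.225      -0.21005841] -12.035460454763033 [-1.05 -0.46 -0.75  4.96  0.66  0.12  0.52 -0.73 -1.39 -0.03  0.75 -0.32
  0.52 -2.22 -0.64]
bar [0.59369227 0.27447397 0.23534811] [-0.00234301 -0.00026395 -0.00629828] [[0.9803, 0.1975, -0.0003], [-0.1975, 0.9803, 0.0028], [0.0008, -0.0027, 1.0]] [[-1.98, -0.15], [0.94, -0.16], [1.03, 0.41], [0.04, 0.43], [0.33, -0.24], [-0.39, -0.2], [0.85, -0.02], [-0.9, 0.03]]
```

```bash
python3 - <<'E'
from sf import *
import pickle
m,s=pickle.load(open("w13.pkl","rb"))
gx=lambda u:(u+.5)/10-.5+380; gy=lambda v:(v+.5)/10-.5+205
F=[(.010,.009,"B",gy(157)),(.005,.009,"B",gy(222)),(-.005,.008,"B",gy(358)),
(.010,.009,"R",gx(392)),(-.005,.008,"L",gx(127)),(-.005,.008,"R",gx(357)),(0,.004,"L",gx(192)),(0,.004,"R",gx(302))]
h=lambda u,v:((u+.5)/5-.5+380,(v+.5)/5-.5+200)
L1=[(.015,[h(400,432),h(790,427)])];L2=[(-.015,[h(500,333),h(790,331)])]
for L in (L1,L2,L1+L2,[]):
  for zf,yf in ((None,None),(.225,None),(.225,-.199),(.221,-.199)):
    if not L and yf is None: yf=-.199
    p,f=fitstud(m,F,L,[.574,.218,.225,-.198],zf,yf); print(p.round(4),f.round(2))
E
```

```text
[ 0.573   0.2171  0.2239 -0.2029] [-0.18  0.36 -0.03  0.07 -0.14  0.12 -0.38  0.33 -0.25  0.1 ]
[ 0.5735  0.2174  0.2249 -0.1998] [-0.26  0.32  0.01  0.1  -0.21  0.19 -0.43  0.34 -0.1   0.03]
[ 0.5735  0.2174  0.225  -0.198 ] [-0.23  0.35  0.03  0.09 -0.2   0.2  -0.43  0.34 -0.11 -0.04]
[ 0.5714  0.2165  0.225  -0.198 ] [ 0.42  0.84  0.24 -0.16  0.1   0.03 -0.25  0.28 -0.86 -0.78]
[ 0.5725  0.2168  0.2227 -0.2145] [-0.11  0.38 -0.1   0.15 -0.12 -0.02 -0.32  0.3  -0.43  0.23]
[ 0.5735  0.2174  0.2301 -0.2111] [-0.23  0.35  0.03  0.25 -0.28  0.1  -0.42  0.34 -0.32  0.16]
[ 0.5732  0.2174  0.225  -0.198 ] [ 0.25  0.82  0.49  0.08 -0.2   0.19 -0.42  0.34 -0.86 -1.03]
[ 0.5712  0.2165  0.225  -0.198 ] [ 0.68  1.1   0.49 -0.16  0.1   0.02 -0.25  0.28 -1.31 -1.47]
[ 0.5722  0.2167  0.222  -0.2122] [-0.03  0.43 -0.09  0.08 -0.06 -0.03 -0.29  0.29 -0.3   0.7  -0.67 -0.14]
[ 0.5736  0.2173  0.225  -0.2068] [-0.28  0.29 -0.02  0.19 -0.25  0.13 -0.43  0.34  0.21  0.83 -0.69 -0.44]
[ 0.5733  0.2174  0.225  -0.198 ] [ 0.14  0.71  0.39  0.08 -0.2   0.19 -0.43  0.34  0.22  0.29 -0.95 -1.12]
[ 0.5711  0.2165  0.225  -0.198 ] [ 0.86  1.28  0.66 -0.16  0.11  0.02 -0.25  0.28 -0.46 -0.38 -1.16 -1.33]
[ 0.5721  0.2166  0.2217 -0.198 ] [-0.12  0.33 -0.21 -0.11  0.04  0.06 -0.28  0.29]
[ 0.5736  0.2173  0.225  -0.198 ] [-0.28  0.3  -0.01  0.09 -0.2   0.2  -0.43  0.34]
[ 0.5736  0.2173  0.225  -0.198 ] [-0.28  0.3  -0.01  0.09 -0.2   0.2  -0.43  0.34]
[ 0.5718  0.2164  0.225  -0.198 ] [-0.09  0.34 -0.25 -0.15  0.09  0.03 -0.25  0.28]
```

>>> jog_arm(
  commands=[
    [0,0,0,-0.3,0.06,-0.07,0],
    [0,0,0,-0.3,0.06,-0.06,0],
    [0,0,0,-0.2,0.04,-0.04,0],
    [0,0,0,0,0,0,0],
    [0,0,0,0,0,0,0],
  ],
)

```text
time_s: 12.2
ee_pos: [0.588, 0.2762, 0.2396]
eef_rot: [-2.118, 0.213, 2.115]
force: [-0.1, 0.3, -2.8]
grip_width: 0.0191
```

```bash
python3 snap.py w14; python3 - <<'E'
from h import *
im=cv2.imread("pics/w14.png")[:,:,::-1]
crop(im,375,425,180,255,10,"pics/s14.png")
E
```

```text
t 12.20 p [58.8  27.62 23.96] yaw_y -101.47 x [ 1.3e-03 -5.0e-04 -1.0e+00] F [-0.06  0.35 -2.78] M [ 0.015 -0.016 -0.027] w 0.0191
```

View pics/w14c.png

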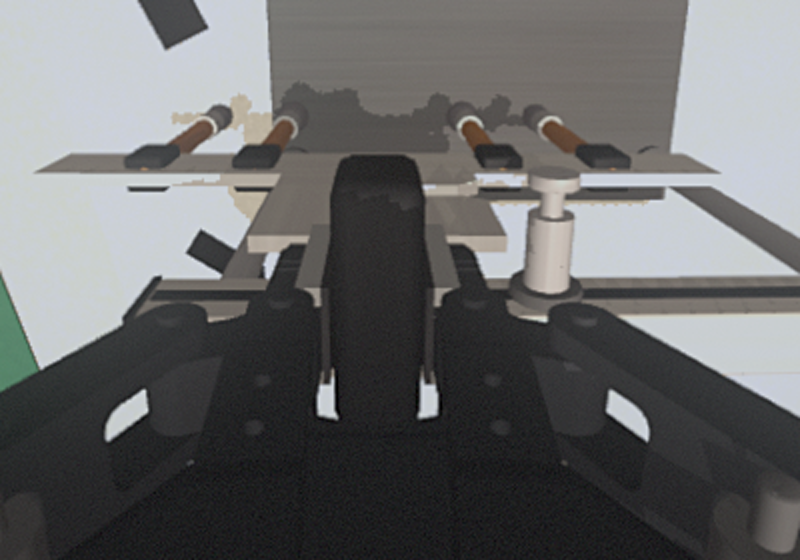

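View pics/s14.png

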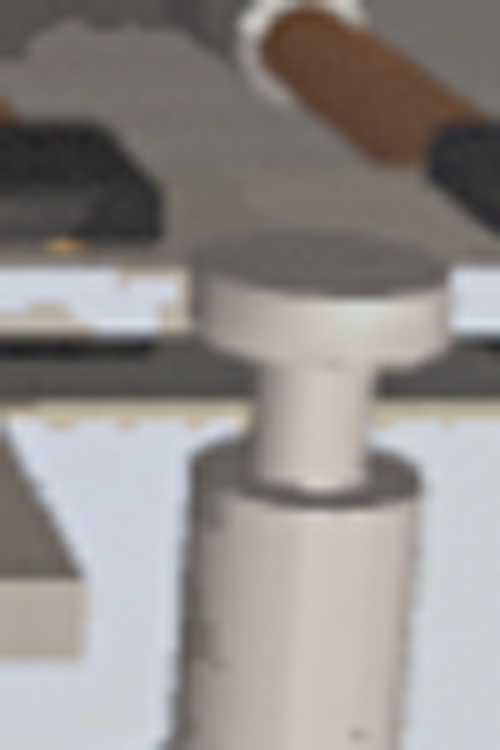

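```bash
python3 - <<'E'
from sf import *
import pickle
m,s=pickle.load(open("w14.pkl","rb"))
gx=lambda u:(u+.5)/10-.5+375; gy=lambda v:(v+.5)/10-.5+180
F=[(.010,.009,"B",gy(298)),(.010,.009,"T",gy(228)),(.005,.009,"B",gy(364)),(-.005,.008,"B",gy(507)),
(.010,.009,"R",gx(452)),(.010,.009,"L",gx(192)),(-.005,.008,"L",gx(190)),(-.005,.008,"R",gx(420)),(0,.004,"L",gx(254)),(0,.004,"R",gx(370))]
for zf,yf in ((None,-.2),(.225,-.2)):
    p,f=fitstud(m,F,[],[.574,.218,.225,-.198],zf,yf); print(p.round(4),f.round(2))
    f=lambda u,v:((u+.5)/2-.5+130,(v+.5)/2-.5+120)
    uv=[f(79,153),f(680,153),f(35,172),f(720,172),f(249,235),f(507,235),f(249,251),f(507,251)]
    X=[(.0025,.13,-.06),(.0025,-.13,-.06),(.0025,.13,-.03),(.0025,-.13,-.03),(.0025,.036,.03),(.0025,-.036,.03),(-.0025,.036,.03),(-.0025,-.036,.03)]
    Rw,tw,e=bodypose(m,uv,X); d=tw-p[:3];y=-.199
    print("bar",tw,tw-s["ee_pos"],"rel",1000*(d[0]*np.cos(y)+d[1]*np.sin(y)),1000*(-d[0]*np.sin(y)+d[1]*np.cos(y)),d[2]*1000)
E
```

```text
[ 0.5706  0.2157  0.2176 -0.198 ] [ 0.13 -0.17  0.54 -0.52  0.25 -0.17  0.09  0.11 -0.13 -0.15]
bar [0.5856622  0.27595606 0.23330431] [-0.00233296 -0.00024951 -0.00631224] rel 2.876000139427999 62.04945985425127 15.724985743226338
[ 0.5734  0.2175  0.225  -0.198 ] [-0.08 -0.62  0.62  0.07  0.8  -0.64 -0.38  0.51 -0.37  0.05]
bar [0.5856622  0.27595606 0.23330431] [-0.00233296 -0.00024951 -0.00631224] rel 0.42232971149778337 59.75758553916311 8.304306285858571
```

>>> jog_arm(
  commands=[
    [0,0,0,-0.15,-0.4,0,0],
    [0,0,0,-0.1,-0.5,0,0],
    [0,0,0,-0.1,-0.5,0,0],
    [0,0,0,-0.07,-0.3,0,0],
    [0,0,0,0,0,0,0],
    [0,0,0,0,0,0,0],
  ],
)

```text
time_s: 12.85
ee_pos: [0.5837, 0.2567, 0.2397]
eef_rot: [-2.117, 0.215, 2.114]
force: [-0.3, -0.2, -1.7]
grip_width: 0.0187
```

```bash
python3 snap.py w15; python3 - <<'E'
from h import *
im=cv2.imread("pics/w15.png")[:,:,::-1]
crop(im,340,420,180,255,9,"pics/s15.png")
im=eyes.grab_frame("scene");cv2.imwrite("pics/s15s0.png",im[:,:,::-1]);crop(im,400,500,170,270,7,"pics/s15s.png")
E
```

```text
t 12.85 p [58.37 25.67 23.97] yaw_y -101.54 x [ 1.5e-03 -9.0e-04 -1.0e+00] F [-0.33 -0.16 -1.67] M [ 0.026 -0.063  0.001] w 0.0187
```

View pics/s15.png

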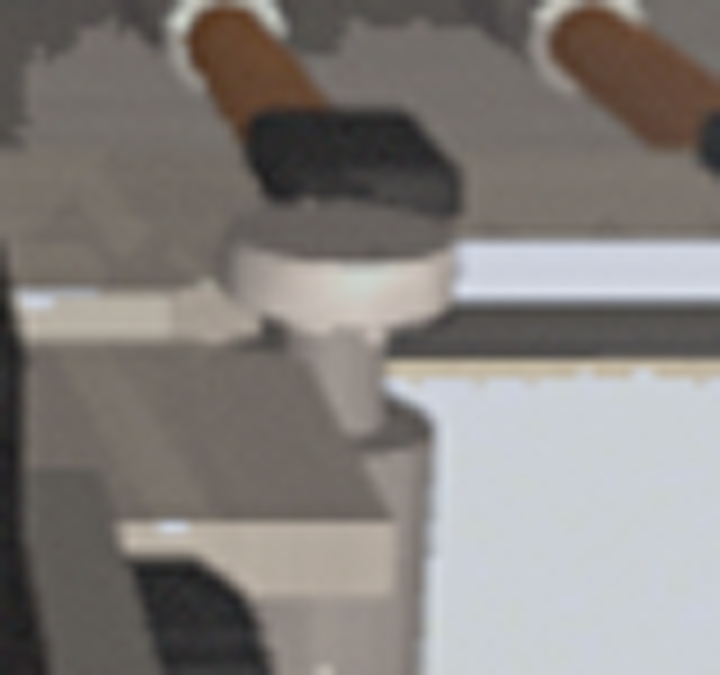

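View pics/s15s.png

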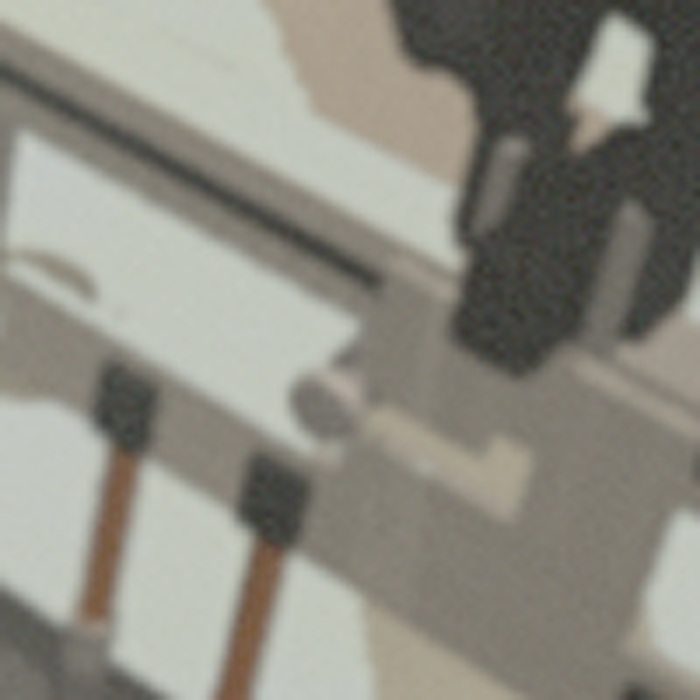

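```bash
cat > ov.py <<'E'
from h import *
t=np.linspace(0,2*np.pi,60)
def frame(p,yaw,X):
    X=np.atleast_2d(X);c,s=np.cos(yaw),np.sin(yaw)
    return np.c_[p[0]+c*X[:,0]-s*X[:,1],p[1]+s*X[:,0]+c*X[:,1],p[2]+X[:,2]]
def overlay(m,im,barp,studp,yaw,x0,x1,y0,y1,sc,fn):
    big=cv2.resize(enh(im)[y0:y1,x0:x1],None,fx=sc,fy=sc,interpolation=cv2.INTER_CUBIC).copy()
    def pl(P,col,closed=True):
        q=((proj(m,P)-[x0,y0]+.5)*sc).astype(np.int32); cv2.polylines(big,[q.reshape(-1,1,2)],closed,col,1)
    o=[(-36,-21),(-28,-16),(5.5,-16),(5.5,4),(-5.5,4),(-5.5,-5),(-28,-5),(-36,0),(-36,30),(36,30),(36,-30),(130,-30),(130,-60),(-130,-60),(-130,-30),(-36,-30)]
    pl(frame(barp,yaw,[(.0025,a/1000,b/1000) for a,b in o]),(255,0,0))
    for x,rad,col in ((.010,.009,(0,0,255)),(-.005,.008,(255,0,255)),(0.0025,.004,(0,255,0))):
        pl(frame(studp,yaw,np.c_[0*t+x,rad*np.cos(t),rad*np.sin(t)]),col)
    cv2.imwrite(fn,big[:,:,::-1])
E
python3 - <<'E'
from ov import *
s=st();b=s["ee_pos"]+[-.0023,-.0003,-.0044]
im=cv2.imread("pics/s15s0.png")[:,:,::-1]
overlay(eyes.camera_model("scene"),im,b,(.5733,.2173,.225),-.199,400,500,170,270,7,"pics/o15.png")
im=cv2.imread("pics/w15.png")[:,:,::-1]
overlay(eyes.camera_model("wrist"),im,b,(.5733,.2173,.225),-.199,340,420,180,255,9,"pics/o15w.png")
E
```

```text
t 12.95 p [58.38 25.69 23.97] yaw_y -101.52 x [ 1.5e-03 -9.0e-04 -1.0e+00] F [ 0.4  -0.4  -2.52] M [0.038 0.024 0.024] w 0.0193
```

View pics/o15.png

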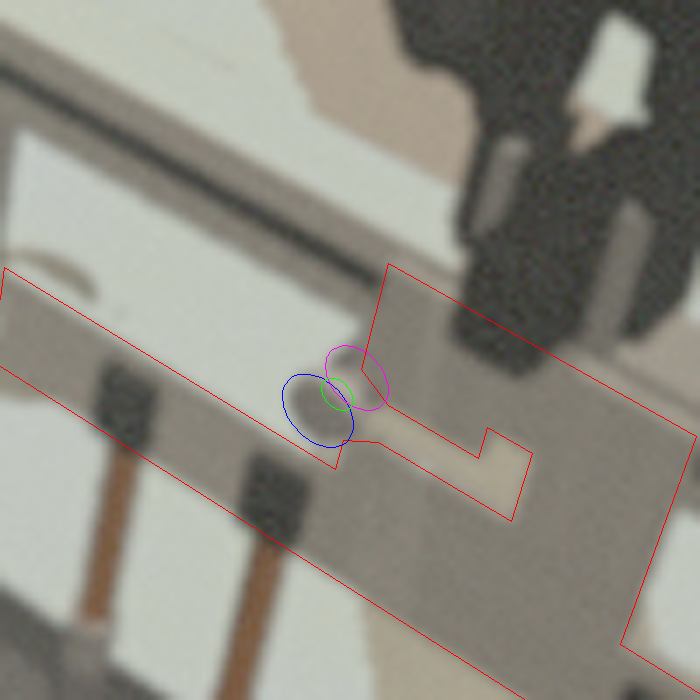

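View pics/o15w.png

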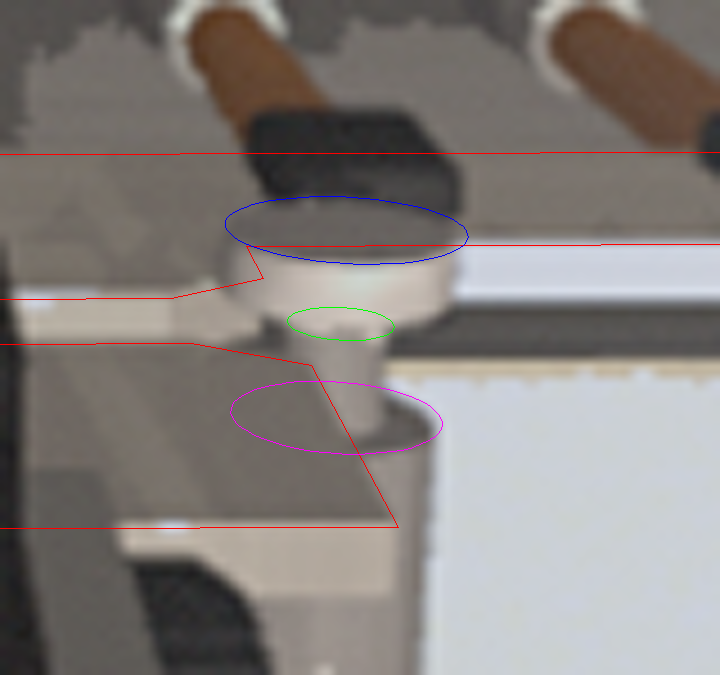

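```bash
python3 - <<'E'
from ov import *
s=r.sense();b=s["ee_pos"]+[-.0023,-.0003,-.0044]
im=cv2.imread("pics/s15s0.png")[:,:,::-1]
m=eyes.camera_model("scene")
overlay(m,im,b,(.5733,.2173,.225),-.199,436,482,205,250,16,"pics/o15b.png")
overlay(m,im,b,(.5733-.0025,.2173+.0005,.225),-.199,436,482,205,250,16,"pics/o15c.png")
E
```

```text
(no output)
```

View pics/o15b.png

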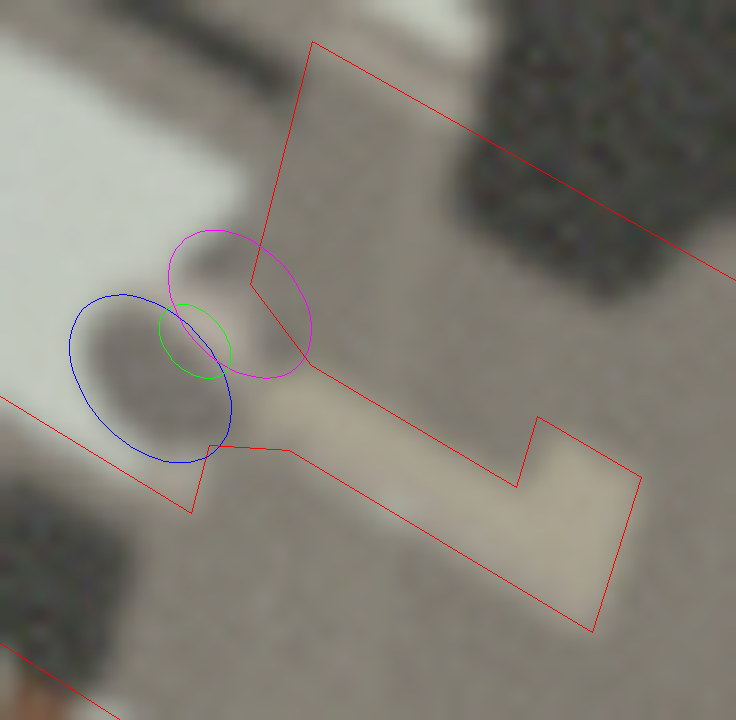

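View pics/o15c.png

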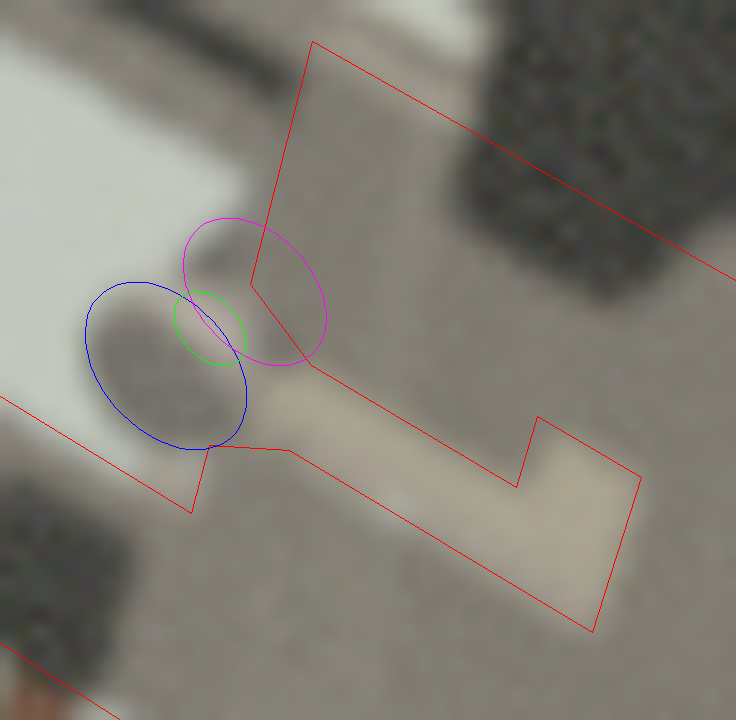

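>>> jog_arm(
  commands=[
    [0,0,0,-0.14,-0.18,0,0],
    [0,0,0,-0.06,-0.25,0.02,0],
    [0,0,0,-0.05,-0.25,0,0],
    [0,0,0,-0.03,-0.15,0,0],
    [0,0,0,0,0,0,0],
    [0,0,0,0,0,0,0],
  ],
)

```text
time_s: 13.55
ee_pos: [0.5806, 0.2483, 0.2398]
eef_rot: [-2.118, 0.214, 2.115]
force: [-0.3, 0.2, -2.8]
grip_width: 0.0189
```

```bash
cat > rel.py <<'E'
from ov import *
import sys
n=sys.argv[1]
s=st();b=s["ee_pos"]+[-.0023,-.0003,-.0044];y=-.199;d=b-np.array([.5733-.0012,.2173,.225])
print("rel x %.1f y %.1f z %.1f"%(1000*(d[0]*np.cos(y)+d[1]*np.sin(y)),1000*(-d[0]*np.sin(y)+d[1]*np.cos(y)),1000*d[2]))
if len(sys.argv)>2:
    m=eyes.camera_model("scene");im=eyes.grab_frame("scene");cv2.imwrite(f"pics/{n}s.png",im[:,:,::-1])
    overlay(m,im,b,(.5733-.0012,.2173,.225),-.199,425,485,195,250,12,f"pics/{n}so.png")
    im=eyes.grab_frame("wrist");cv2.imwrite(f"pics/{n}w.png",im[:,:,::-1]);crop(im,300,420,160,260,6,f"pics/{n}wc.png")
E
python3 rel.py a16 1
```

```text
t 13.55 p [58.06 24.83 23.98] yaw_y -101.49 x [ 1.4e-03 -8.0e-04 -1.0e+00] F [-0.34  0.24 -2.8 ] M [ 0.021 -0.036  0.005] w 0.0189
rel x 0.0 y 31.3 z 10.4
```

View pics/a16so.png

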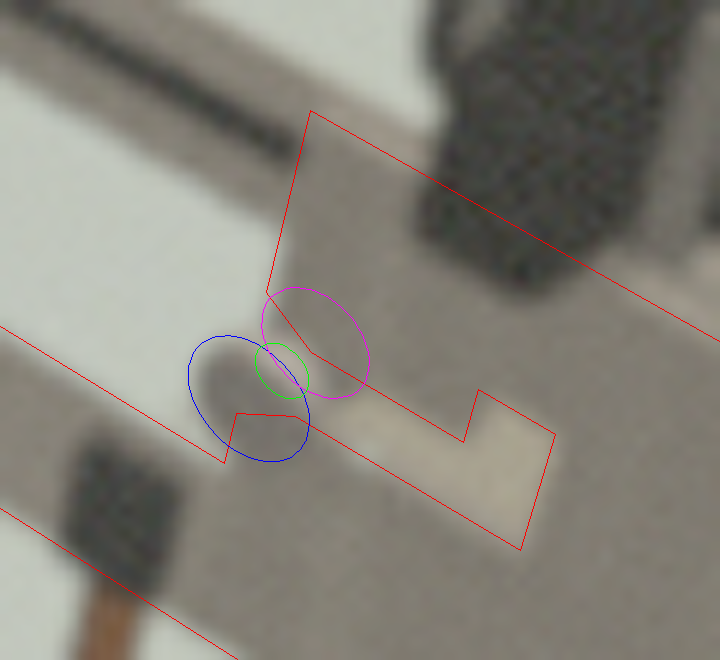

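View pics/a16wc.png

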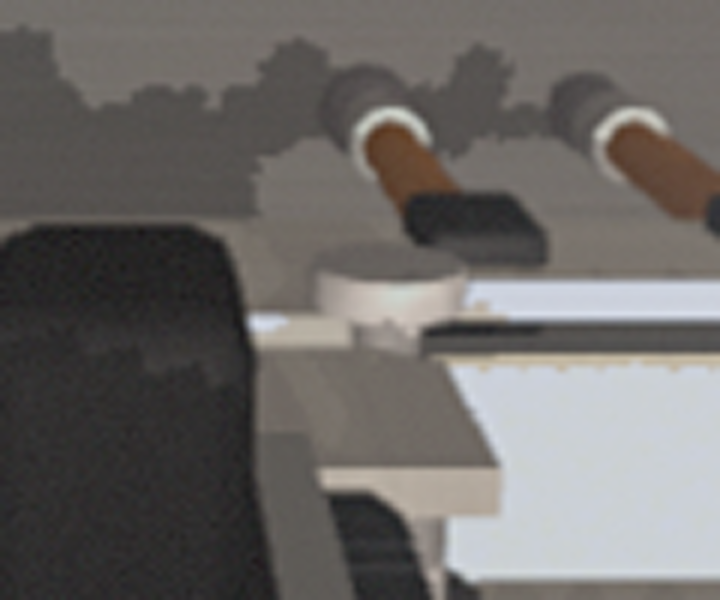

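>>> jog_arm(
  commands=[
    [0,0,0,-0.05,-0.25,0,0],
    [0,0,0,-0.05,-0.25,0,0],
    [0,0,0,-0.05,-0.25,0,0],
    [0,0,0,-0.03,-0.15,0,0],
    [0,0,0,0,0,0,0],
    [0,0,0,0,0,0,0],
  ],
)

```text
time_s: 14.25
ee_pos: [0.5787, 0.2385, 0.2398]
eef_rot: [-2.118, 0.214, 2.115]
force: [-0.7, 0.6, -2.8]
grip_width: 0.019
```

```bash
python3 rel.py a17 1
```

```text
t 14.25 p [57.87 23.85 23.98] yaw_y -101.49 x [ 1.3e-03 -9.0e-04 -1.0e+00] F [-0.71  0.62 -2.78] M [0.079 0.074 0.068] w 0.0190
rel x 0.1 y 21.3 z 10.4
```

View pics/a17wc.png

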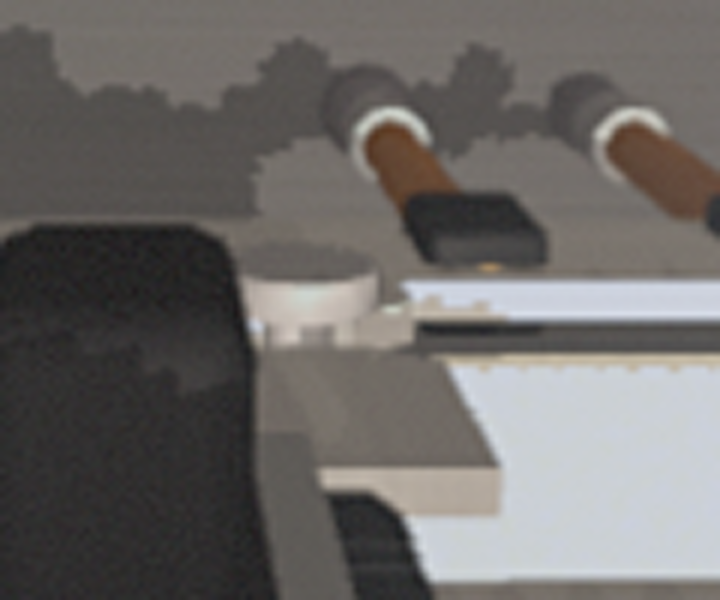

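View pics/a17so.png

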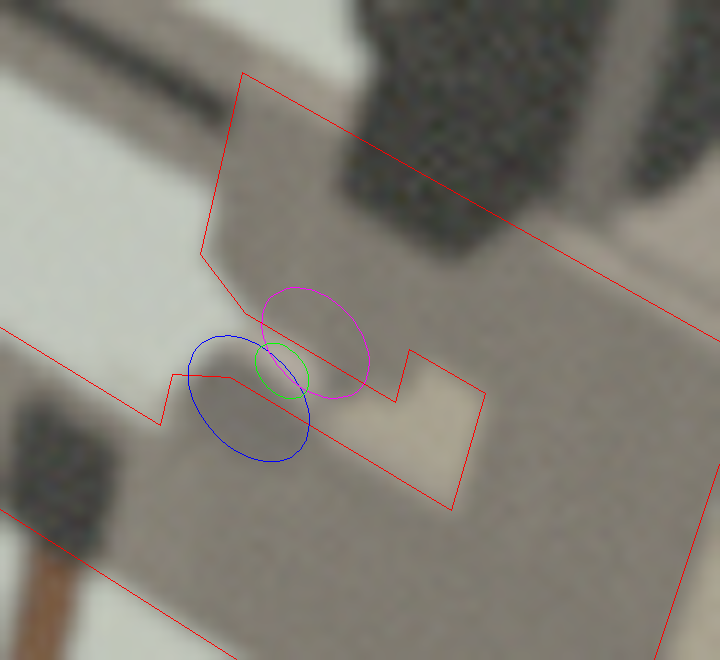

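>>> jog_arm(
  commands=[
    [0,0,0,-0.05,-0.25,0,0],
    [0,0,0,-0.05,-0.25,0,0],
    [0,0,0,-0.04,-0.2,0,0],
    [0,0,0,0,0,0,0],
  ],
)

```text
time_s: 14.75
ee_pos: [0.5771, 0.2311, 0.2397]
eef_rot: [-2.118, 0.213, 2.115]
force: [0.2, -0.8, -1.5]
grip_width: 0.0191
```

```bash
python3 rel.py a18; python3 rel.py a18 1 | tail -1; python3 rel.py a18;
```

```text
t 14.75 p [57.71 23.11 23.97] yaw_y -101.46 x [ 1.2e-03 -9.0e-04 -1.0e+00] F [ 0.22 -0.83 -1.54] M [-0.028  0.035 -0.012] w 0.0191
rel x -0.1 y 13.8 z 10.3
rel x -0.1 y 13.8 z 10.3
 t 14.85 p [57.71 23.15 23.98] yaw_y -101.45 x [ 1.3e-03 -7.0e-04 -1.0e+00] F [-0.88 -0.3  -2.34] M [0.026 0.008 0.018] w 0.0189
rel x -0.1 y 14.1 z 10.4
```

View pics/a18so.png

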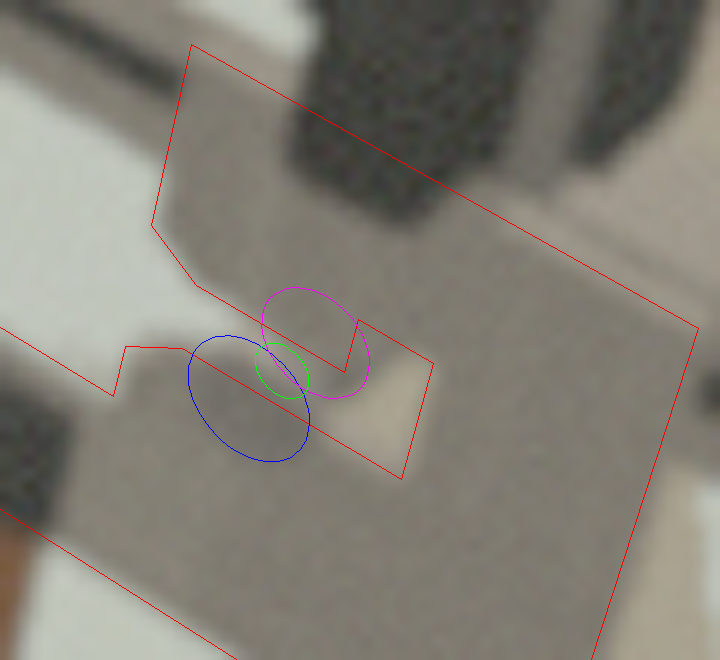

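>>> jog_arm(
  commands=[
    [0,0,0,-0.05,-0.25,0,0],
    [0,0,0,-0.05,-0.25,0,0],
    [0,0,0,-0.05,-0.25,0,0],
    [0,0,0,-0.02,-0.1,0,0],
    [0,0,0,0,0,0,0],
    [0,0,0,0,0,0,0],
  ],
)

```text
time_s: 15.45
ee_pos: [0.5753, 0.2222, 0.2398]
eef_rot: [-2.118, 0.213, 2.115]
force: [-0.6, -0.7, -2.9]
grip_width: 0.0192
```

```bash
python3 rel.py a19; python3 rel.py a19 1|tail -1; python3 rel.py a19
```

```text
t 15.45 p [57.53 22.22 23.98] yaw_y -101.45 x [ 1.4e-03 -6.0e-04 -1.0e+00] F [-0.6  -0.66 -2.85] M [-0.031  0.012 -0.025] w 0.0192
rel x -0.1 y 4.7 z 10.4
rel x -0.1 y 4.7 z 10.4
 t 15.55 p [57.53 22.23 23.98] yaw_y -101.45 x [ 1.4e-03 -6.0e-04 -1.0e+00] F [-0.43  1.73 -2.4 ] M [-0.002 -0.014  0.001] w 0.0190
rel x -0.1 y 4.8 z 10.4
```

View pics/a19so.png

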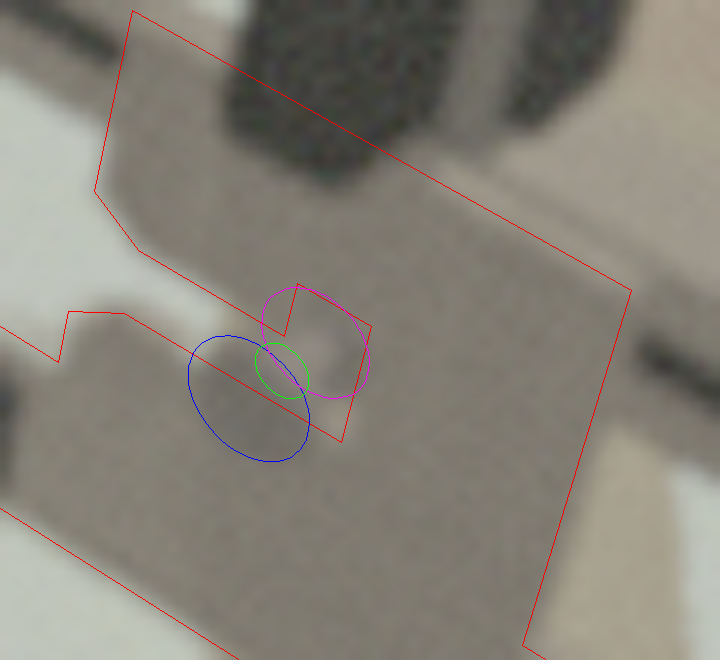

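>>> jog_arm(
  commands=[
    [0,0,0,-0.02,-0.1,0,0],
    [0,0,0,-0.02,-0.1,0,0],
  ],
)

```text
time_s: 15.75
ee_pos: [0.5749, 0.2206, 0.2398]
eef_rot: [-2.118, 0.212, 2.115]
force: [0.3, -0.5, -2.2]
grip_width: 0.019
```

```bash
python3 rel.py a20
```

```text
t 15.75 p [57.49 22.06 23.98] yaw_y -101.42 x [ 1.4e-03 -4.0e-04 -1.0e+00] F [ 0.32 -0.5  -2.18] M [-0.012 -0.028 -0.017] w 0.0190
rel x -0.1 y 3.0 z 10.4
```

>>> jog_arm(
  commands=[
    [0,0,0,-0.02,-0.1,0,0],
    [0,0,0,-0.02,-0.1,0,0],
  ],
)

```text
time_s: 15.95
ee_pos: [0.5744, 0.2184, 0.2397]
eef_rot: [-2.118, 0.212, 2.115]
force: [0.1, -1.0, -2.1]
grip_width: 0.019
```

>>> jog_arm(
  commands=[
    [0,0,0,-0.016,-0.08,0,0],
  ],
)

```text
time_s: 16.05
ee_pos: [0.5742, 0.2175, 0.2397]
eef_rot: [-2.118, 0.212, 2.115]
force: [-0.9, -0.1, -2.9]
grip_width: 0.0192
```

>>> jog_arm(
  commands=[
    [0,0,0,-0.016,-0.08,0,0],
  ],
)

```text
time_s: 16.15
ee_pos: [0.574, 0.2166, 0.2397]
eef_rot: [-2.118, 0.212, 2.115]
force: [1.1, 0.9, -1.8]
grip_width: 0.0191
```

>>> jog_arm(
  commands=[
    [0,0,0,-0.01,-0.06,0,0],
  ],
)

```text
time_s: 16.25
ee_pos: [0.574, 0.2162, 0.2398]
eef_rot: [-2.118, 0.211, 2.115]
force: [0.6, 2.0, -3.6]
grip_width: 0.0192
```

```bash
python3 rel.py a21
```

```text
t 16.25 p [57.4  21.62 23.98] yaw_y -101.42 x [ 0.0015 -0.     -1.    ] F [ 0.58  1.95 -3.62] M [ 0.466 -0.099 -0.061] w 0.0192
rel x -0.1 y -1.5 z 10.4
```

>>> jog_arm(
  commands=[
    [0,0,0,-0.01,-0.06,0,0],
  ],
)

```text
time_s: 16.35
ee_pos: [0.5739, 0.2161, 0.2398]
eef_rot: [-2.118, 0.21, 2.114]
force: [1.7, 2.4, -3.0]
grip_width: 0.0192
```

```bash
python3 rel.py a21
```

```text
t 16.35 p [57.39 21.61 23.98] yaw_y -101.40 x [ 1.8e-03  8.0e-04 -1.0e+00] F [ 1.69  2.44 -2.96] M [ 0.676 -0.133 -0.006] w 0.0192
rel x -0.2 y -1.5 z 10.4
```

>>> jog_arm(
  commands=[
    [0,0,0,0.02,0.1,0,0],
    [0,0,0,0,0,0,0],
    [0,0,0,0,0,-0.15,0],
    [0,0,0,0,0,-0.15,0],
    [0,0,0,0,0,0,0],
  ],
)

```text
time_s: 16.85
ee_pos: [0.574, 0.2165, 0.2365]
eef_rot: [-2.118, 0.212, 2.115]
force: [0.1, 1.2, -2.7]
grip_width: 0.0192
```

```bash
python3 rel.py a22 1;  python3 rel.py a22
```

```text
t 16.85 p [57.4  21.65 23.65] yaw_y -101.41 x [ 1.4e-03 -3.0e-04 -1.0e+00] F [ 0.1   1.18 -2.66] M [0.05  0.017 0.026] w 0.0192
rel x -0.1 y -1.2 z 7.1
 t 16.95 p [57.41 21.66 23.67] yaw_y -101.41 x [ 1.6e-03 -1.0e-04 -1.0e+00] F [ 0.87 -0.4  -2.25] M [-0.001 -0.018  0.001] w 0.0192
rel x -0.1 y -1.0 z 7.3
```

View pics/a22so.png

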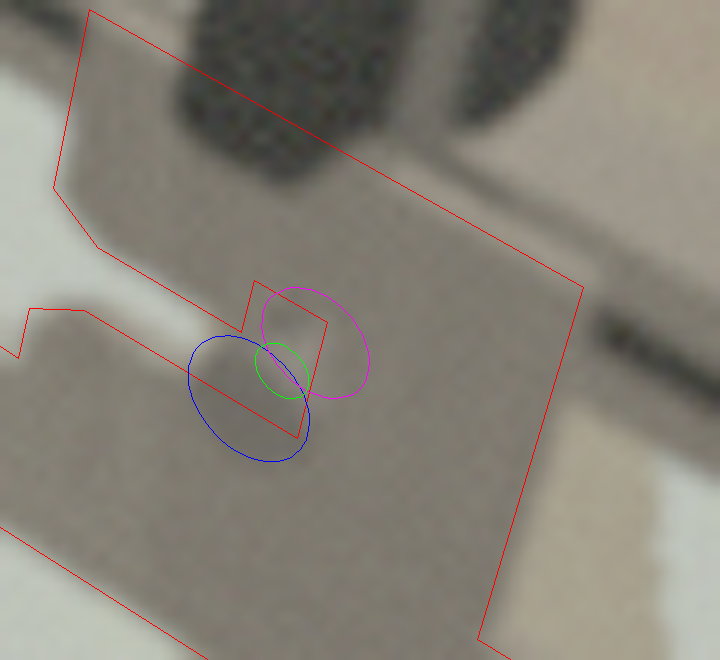

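>>> jog_arm(
  commands=[
    [0,0,0,0.016,0.08,-0.1,0],
    [0,0,0,0,0,-0.15,0],
    [0,0,0,0,0,-0.15,0],
    [0,0,0,0,0,-0.08,0],
  ],
)

```text
time_s: 17.35
ee_pos: [0.5744, 0.2175, 0.2316]
eef_rot: [-2.119, 0.211, 2.115]
force: [0.4, -0.2, -2.0]
grip_width: 0.0191
```

```bash
python3 rel.py a23
```

```text
t 17.35 p [57.44 21.75 23.16] yaw_y -101.41 x [ 1.9e-03 -1.0e-04 -1.0e+00] F [ 0.43 -0.16 -1.97] M [0.016 0.024 0.038] w 0.0191
rel x 0.0 y -0.1 z 2.2
```

In the notch, no side contact. Lowering on in small steps until the stud takes the weight.

>>> jog_arm(
  commands=[
    [0,0,0,0,0,-0.08,0],
  ],
)

```text
time_s: 17.45
ee_pos: [0.5744, 0.2175, 0.2307]
eef_rot: [-2.119, 0.211, 2.115]
force: [0.1, -0.4, -3.3]
grip_width: 0.019
```

>>> jog_arm(
  commands=[
    [0,0,0,0,0,-0.06,0],
  ],
)

```text
time_s: 17.55
ee_pos: [0.5743, 0.2174, 0.23]
eef_rot: [-2.118, 0.212, 2.115]
force: [0.1, 0.2, -2.2]
grip_width: 0.0188
```

>>> jog_arm(
  commands=[
    [0,0,0,0,0,-0.06,0],
  ],
)

```text
time_s: 17.65
ee_pos: [0.5743, 0.2175, 0.2293]
eef_rot: [-2.118, 0.211, 2.115]
force: [-0.5, 0.2, -1.6]
grip_width: 0.0193
```

```bash
python3 rel.py a23
```

```text
t 17.65 p [57.43 21.75 22.93] yaw_y -101.41 x [ 1.7e-03 -1.0e-04 -1.0e+00] F [-0.49  0.23 -1.59] M [0.035 0.073 0.019] w 0.0193
rel x -0.0 y -0.2 z -0.1
```

>>> jog_arm(
  commands=[
    [0,0,0,0,0,-0.05,0],
  ],
)

```text
time_s: 17.75
ee_pos: [0.5745, 0.2175, 0.2291]
eef_rot: [-2.119, 0.211, 2.114]
force: [-0.5, 0.1, 2.1]
grip_width: 0.0192
```

>>> jog_arm(
  commands=[
    [0,0,0,0,0,-0.05,0],
  ],
)

```text
time_s: 17.85
ee_pos: [0.5745, 0.2175, 0.2291]
eef_rot: [-2.119, 0.211, 2.114]
force: [-1.0, -0.7, 4.3]
grip_width: 0.0192
```

```bash
python3 rel.py a23
```

```text
t 17.85 p [57.45 21.75 22.91] yaw_y -101.41 x [ 0.0024  0.     -1.    ] F [-0.98 -0.74  4.28] M [-0.257  0.479 -0.011] w 0.0192
rel x 0.1 y -0.1 z -0.3
```

>>> jog_arm(
  commands=[
    [0,0,0,0,0,0.02,0],
    [0,0,0,0,0,0,0],
    [0,0,0,0,0,0,0],
  ],
)

```text
time_s: 18.15
ee_pos: [0.5745, 0.2176, 0.2293]
eef_rot: [-2.119, 0.211, 2.114]
force: [-0.0, -0.3, -0.0]
grip_width: 0.0191
```

```bash
python3 rel.py a24 1; python3 rel.py a24
```

```text
t 18.15 p [57.45 21.76 22.93] yaw_y -101.42 x [ 2.5e-03  2.0e-04 -1.0e+00] F [-0.04 -0.34 -0.02] M [-0.088  0.129 -0.004] w 0.0191
rel x 0.1 y -0.0 z -0.1
 t 18.25 p [57.45 21.75 22.93] yaw_y -101.42 x [ 2.4e-03  1.0e-04 -1.0e+00] F [-0.27 -0.62 -0.22] M [-0.027  0.104  0.037] w 0.0187
rel x 0.1 y -0.1 z -0.1
```

View pics/a24so.png

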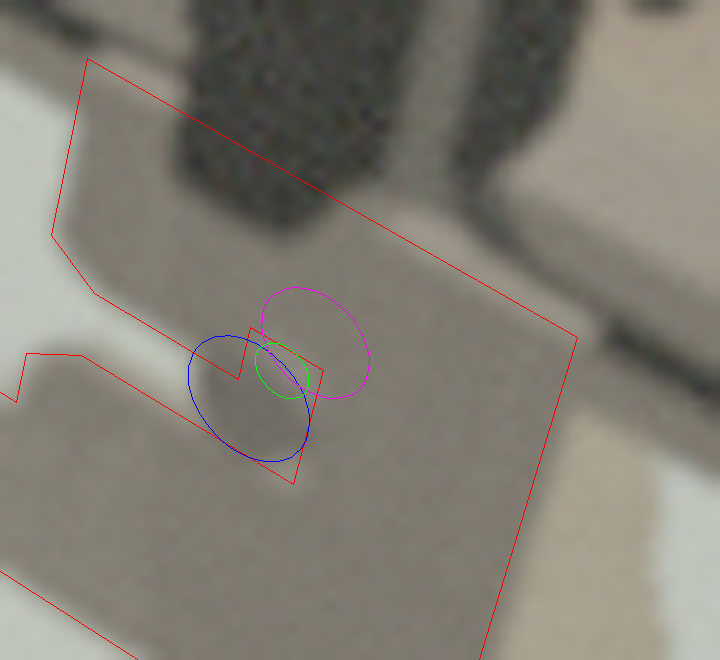

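View pics/a24wc.png

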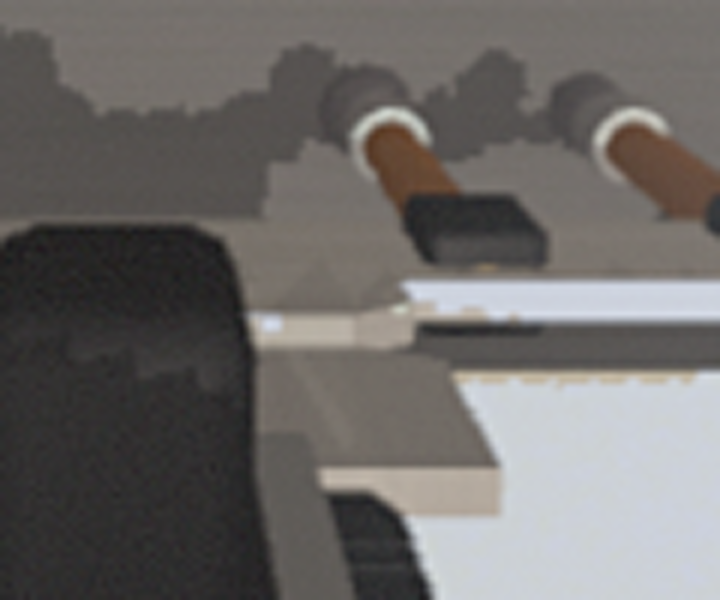

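>>> jog_arm(
  commands=[
    [0,0,0,0,0,0,0.25],
    [0,0,0,0,0,0,0.35],
    [0,0,0,0,0,0,0.5],
    [0,0,0,0,0,0,0.6],
    [0,0,0,0,0,0,0.6],
    [0,0,0,0,0,0,0.6],
  ],
)

```text
time_s: 18.85
ee_pos: [0.5753, 0.2179, 0.2298]
eef_rot: [-2.12, 0.21, 2.112]
force: [-0.4, -0.2, 0.1]
grip_width: 0.0509
```

```bash
python3 rel.py a25 1
```

```text
t 18.85 p [57.53 21.79 22.98] yaw_y -101.42 x [ 0.0042  0.001  -1.    ] F [-0.37 -0.23  0.06] M [-0.057  0.033 -0.016] w 0.0509
rel x 0.8 y 0.5 z 0.4
```

```bash
python3 snap.py w25
```

```text
t 18.95 p [57.53 21.79 22.98] yaw_y -101.42 x [ 0.0041  0.001  -1.    ] F [ 0.66  0.39 -0.18] M [ 0.009 -0.018 -0.005] w 0.0513
```

View pics/w25c.png

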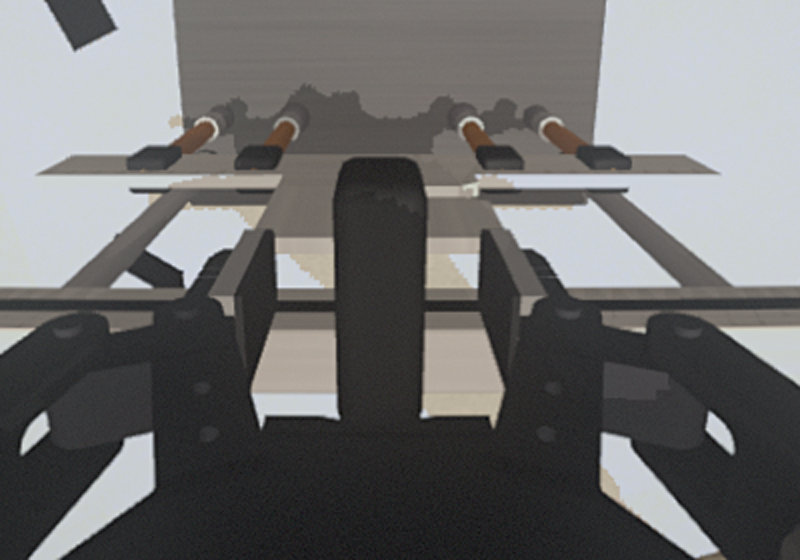

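>>> jog_arm(
  commands=[
    [0,0,0,0,0,0.7,0.6],
    [0,0,0,0,0,1.5,0.6],
    [0,0,0,0,0,2,0.6],
    [0,0,0,0,0,3,0.6],
    [0,0,0,0,0,3,0.6],
    [0,0,0,0,0,3,0.6],
    [0,0,0,0,0,2,0.6],
    [0,0,0,0,0,0,0.6],
    [0,0,0,0,0,0,0.6],
    [0,0,0,0,0,0,0.6],
  ],
)

```text
time_s: 20.0
ee_pos: [0.5734, 0.2173, 0.3905]
eef_rot: [-2.12, 0.209, 2.112]
force: [0.9, 0.3, 0.2]
grip_width: 0.0508
```

```bash
python3 snap.py w26; python3 - <<'E'
from ov import *
m=eyes.camera_model("scene");im=eyes.grab_frame("scene")
overlay(m,im,(.5721,.2173,.225),(.5721,.2173,.225),-.199,360,560,130,330,3.5,"pics/f26.png")
crop(im,360,560,130,330,3.5,"pics/f26c.png"); cv2.imwrite("pics/f26full.png",enh(im)[:,:,::-1])
E
```

```text
t 20.00 p [57.34 21.73 39.05] yaw_y -101.39 x [ 0.004   0.0012 -1.    ] F [0.85 0.28 0.24] M [ 0.024  0.027 -0.001] w 0.0508
```

View pics/f26.png

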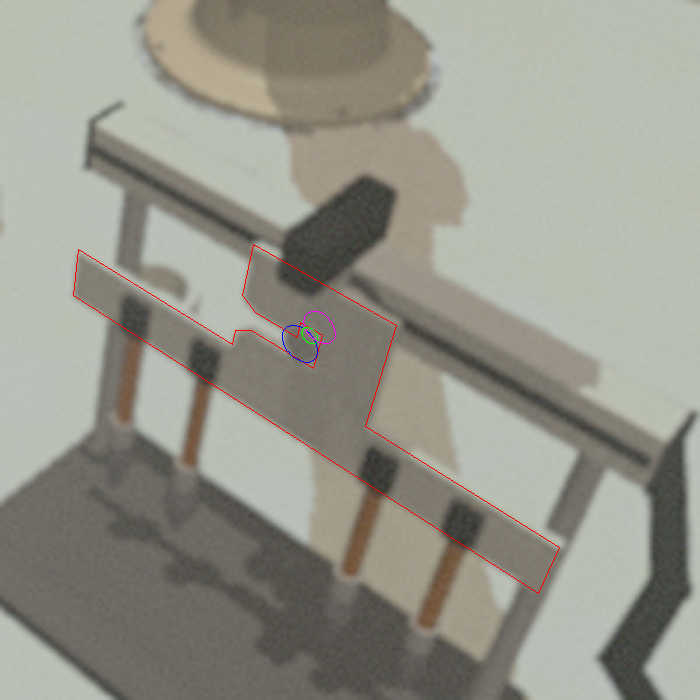

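View pics/w26c.png

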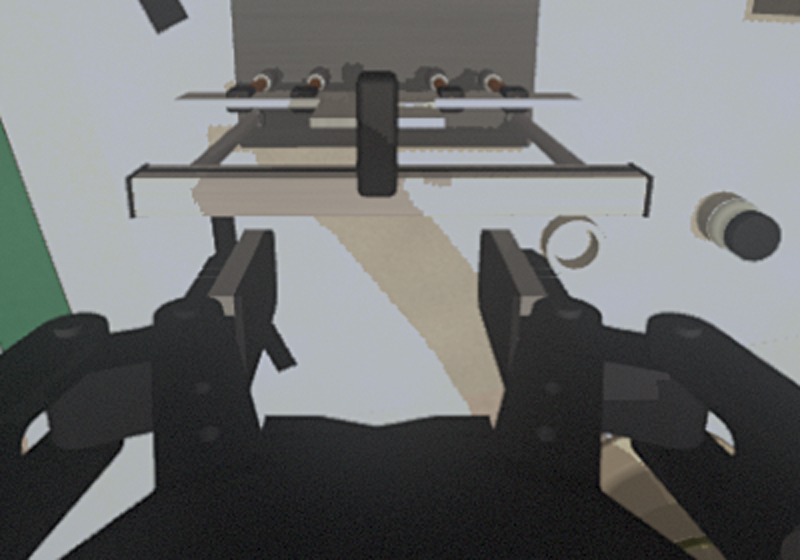

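View pics/f26full.png

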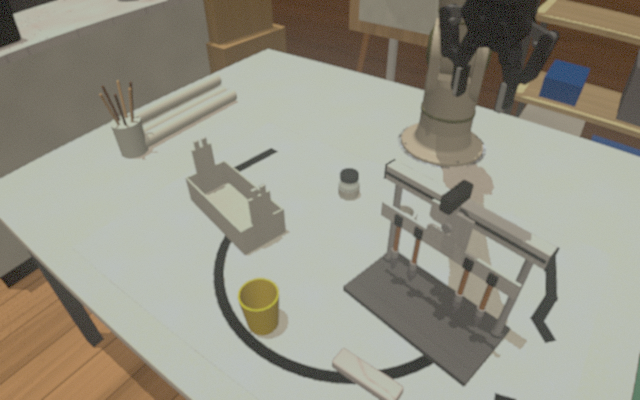

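The bar hangs level on the stud and matches the seated model outline. The stand and the other objects have not moved, and the gripper is well clear.

```bash
python3 - <<'E'
from h import *
st(); print(r.hand_in())
E
```

```text
t 20.10 p [57.33 21.72 39.  ] yaw_y -101.40 x [ 3.e-03  8.e-04 -1.e+00] F [ 0.82 -0.41 -0.29] M [-0.029  0.021  0.05 ] w 0.0509
the job is handed in; nothing more can be done
None
```

The brush bar is hanging on the drying stand and the job was handed in at 20.1 s.

**What I did:** I lifted the bar straight out of the trough by its black grip and carried it round in front of the stand. I slid the slot over the stud until I felt the closed end, where the side force was about 2.5 to 3 N. I then backed off about 1 to 1.5 mm to centre the stud and let the bar down about 10.5 mm until the stud took its weight. After that I released it and drew the gripper up clear.

**Last checks:** In the final scene and wrist pictures the bar hangs level and matches the outline of a fully seated bar. The stand and the other objects look where they were at the start. The gripper is about 16 cm higher than where it let go.

**What went wrong or disagreed:**
- **First grasp missed:** it closed on air above the grip, because the real fingertips sit about 37 mm short of the reported TCP. I corrected for this and gripped on the second try without touching anything.
- **Stud position:** the wrist and scene cameras differed by 1 to 2 mm on how far out from the track the stud sits, so I aimed between them. The slide met no resistance before the closed end.
- **Seating force:** the last lowering step briefly put about 7 N of downward force on the stud. I eased it off before letting go.

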